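# Sort locking forceps into the test drawer and the rework bin

### The arm

A 6-joint arm with a two-finger parallel gripper is mounted at the origin on the work surface. World frame = base frame: x ahead of the robot, y to its left, z up, the work surface at z = 0. Lengths are in mm, angles in rad, forces in N, time in s.
With the tool pointing down it reaches from about 300 to 775 mm from the base axis. Payload 14.6 kg.
Tool frame: the origin (TCP) lies midway between the tips of the shut fingers; the grasp point (between the pads) lies 19 mm behind it; z points along the fingers, y is the direction in which the jaws open and shut (so a half turn about z gives the same grasp; the last joint's range is limited). The gripper opens to 94 mm and grips with 3 to 60 N. Pads are 16 mm wide; open, the fingers measure 119 mm over their backs; the gripper's body (75 mm by 177 mm) begins 78 mm behind the grasp point.
Start: joints at [-1.398, 0.3, 1.521, -0, 1.321, -0.067], TCP at [130.623, -534.254, 205.446] pointing down, gripper open.
Joint ranges: [-3.03, 3.03], [-0.79, 2.21], [0.23, 2.52], [-1.04, 4.18], [0, 3.07], [-2.55, 2.55]. Speed limits (rad/s): [2.22, 2.22, 2.57, 3.14, 3.14, 3.14].

### API

Orientations are given as [roll, pitch, yaw] about the fixed x, y, z axes, in that order (R = Rz(yaw) Ry(pitch) Rx(roll)).
In Python, from cell import read_state, camera, get_calibration, sign_off gives the robot as it stands.
- The arm moves only by the tool carry_out, never from a script. Its argument "series" is a list of rows, each an object with "delta_pos": the shift along the world's x, y, z in mm, a list of three; "turn": the turn, a rotation vector about the world's x, y, z in rad, a list of three; "hand": the opening, from 0 (shut) to 1 (fully open). A call has 1 to 8 rows; each row is the pose to reach, as a shift and turn from the pose commanded when the call began; what a row does not reach only later rows make up. A row lasts 1/8 s, in which the tool goes at most 62.5 mm and 10.7 degrees, less where a joint would pass 70% of its speed; a pose out of reach is approached as far as the arm can. A call with a gripper value outside its range is refused whole. The fingers move at their own pace and stop on an object; "squeeze" is the grip in N (left out, the last holds). Time passes only in rows, so rows that repeat a pose let the fingers close. It gives the time, the measured TCP pose, the force and the opening at its end, in the units of the state.
- read_state(): the state, without advancing time (a new reading comes with each control period).
- camera(name): name is "side" or "top" or "wrist"; returns the picture (384x512x3 uint8, red, green, blue); there is no depth.
- get_calibration(name): a dict with "intrinsics" (3x3 intrinsics, pixels), "pose" (4x4, takes a point from camera to world coordinates). Camera axes: x right, y down, z forward; pixel columns grow to the right and rows downward; lengths in mm; the calibration is good to about 2 mm. A picture is of the moment at which its call begins: read the wrist's pose just before it. get_calibration takes no time and is no camera call; for the wrist camera it gives the pose at the moment of the call.
- sign_off(): hands the job in, once; it reports no verdict.
The state is a dict: "clock": time; "joints": joint angles; "qd": joint speeds; "effort": joint torques, N m; "eef_pos": TCP position; "eef_rot": TCP orientation; "wrist_force": force on the tool from outside, world axes, zero at the start; "moment": the same for the moment, N m; "finger_gap": finger opening in mm.
Only numpy, scipy, OpenCV 4.12 (cv2) and the standard library are available. Lean on these libraries where they do the work, as an engineer would, in place of code of your own. Each camera call takes 0.05 s, during which the arm holds its last target.

### The job

Move the aluminium puck out of the drawer's way and set it flat on the middle of its round black pad, then swing the cam lever on the hood fully over to free the drawer and draw it right out. Lay every forceps that is ratcheted shut in the drawer, push the drawer fully home and swing the lever right back to lock it; every forceps that stands open goes, still open, into the grey bin at the right (at any time). Do not open or close any forceps, and leave everything else on the table where it is.

Things in the scene. Friction and masses are not known exactly. Their poses are not given: they have to be found in the camera images.
- drawer (a joint): Slide of the drawer, m: 0 fully home under the hood, 0.185 fully drawn out along the station's -y axis (towards the middle of the table). About 1.5 N friction, stays where it is left; the locked lever holds it within about 3 mm of home
- drawer_in (a point): Middle of the drawer's inner floor, 14 mm above the table (axes as the station's, moves with the drawer). Tray inside 170 mm along x, 168 mm along y, walls 26 mm above the floor. Front plate: outer face 98 mm from here along -y, 180 mm wide, top 60 mm above the table, the steel tab (x = -35 mm, 16 mm wide) 82 mm. Drawn right out, the tray's far inner edge is 15 mm clear of the hood
- drawer_pull (a point): Centre of the black upright fin that serves as drawer pull, on the front plate: 12 mm thick along the station's x, 36 mm long along its y, from 20 to 58 mm above the table; this point is 45 mm above the table. Best pinched from above across its thickness (fingers apart along the station's x)
- station: White low drawer station (hood) at the left: 210 mm along its x, 220 mm along its y, 70 mm high. Origin on the table under the middle of its front face; the front faces its own -y (towards the middle of the table), body behind it at +y. Fixed
- lever (a joint): Cam lever on the hood, rad: 0 to 0.1 locked (arm along the station's +x, latch lip in front of the steel tab on the drawer front), 1.57 free (arm along +y). Frees anticlockwise seen from above, about a vertical hub at x = -35, y = 30 mm in the station's frame; friction 0.06 Nm (1 N at the knob); stays where left. Can be locked only with the drawer home
- lever_knob (a point): On the axis of the lever's black upright round knob, 16 mm across, from 82 to 125 mm above the table; this point is 110 mm above the table and 70 mm from the hub's axis
- bin_in (a point): Middle of the inner floor (4 mm above the table; axes along the walls) of the grey open bin at the right: outside 190 mm along its x, 210 mm along its y, 45 mm high, walls 4 mm. Fixed
- puck: Aluminium calibration puck, 48 mm across, 28 mm tall with a groove round it, standing in front of the drawer in its way. Origin at the centre of its underside. About 130 g
- pad: Round black rubber pad, 72 mm across, 3 mm thick, on the table near the robot beside the drawer's path: the puck's place. Origin at the centre of its underside. Fixed
- clamp1: Steel ring-handled locking forceps lying flat, 139 mm long, 8 mm thick, 57 g; may be absent (None). Origin at mid-length on the underside; x runs along one half to its jaw tip. The round hinge boss, 16 mm across and 13 mm tall, stands at x = +25 mm (jaws reach 45 mm ahead of it, finger loops end 94 mm behind it). Best gripped from above at the boss, fingers across the tool; squeezing the handles of an open one would shut it
- clamp1_jaw (a joint): Angle (rad) of the other half, turned about z from closed: under 0.05 ratcheted shut, jaws together; 0.48 to 0.62 standing open, jaws and handles spread. The middle line of the tool is turned by half this angle from the body's x axis. Stiff hinge: about 0.12 Nm if open, 0.8 Nm if ratcheted
- clamp2: Steel ring-handled locking forceps lying flat, 139 mm long, 8 mm thick, 57 g; may be absent (None). Origin at mid-length on the underside; x runs along one half to its jaw tip. The round hinge boss, 16 mm across and 13 mm tall, stands at x = +25 mm (jaws reach 45 mm ahead of it, finger loops end 94 mm behind it). Best gripped from above at the boss, fingers across the tool; squeezing the handles of an open one would shut it
- clamp2_jaw (a joint): Angle (rad) of the other half, turned about z from closed: under 0.05 ratcheted shut, jaws together; 0.48 to 0.62 standing open, jaws and handles spread. The middle line of the tool is turned by half this angle from the body's x axis. Stiff hinge: about 0.12 Nm if open, 0.8 Nm if ratcheted
- clamp3: Steel ring-handled locking forceps lying flat, 139 mm long, 8 mm thick, 57 g; may be absent (None). Origin at mid-length on the underside; x runs along one half to its jaw tip. The round hinge boss, 16 mm across and 13 mm tall, stands at x = +25 mm (jaws reach 45 mm ahead of it, finger loops end 94 mm behind it). Best gripped from above at the boss, fingers across the tool; squeezing the handles of an open one would shut it
- clamp3_jaw (a joint): Angle (rad) of the other half, turned about z from closed: under 0.05 ratcheted shut, jaws together; 0.48 to 0.62 standing open, jaws and handles spread. The middle line of the tool is turned by half this angle from the body's x axis. Stiff hinge: about 0.12 Nm if open, 0.8 Nm if ratcheted
- clamp4: Steel ring-handled locking forceps lying flat, 139 mm long, 8 mm thick, 57 g; may be absent (None). Origin at mid-length on the underside; x runs along one half to its jaw tip. The round hinge boss, 16 mm across and 13 mm tall, stands at x = +25 mm (jaws reach 45 mm ahead of it, finger loops end 94 mm behind it). Best gripped from above at the boss, fingers across the tool; squeezing the handles of an open one would shut it
- clamp4_jaw (a joint): Angle (rad) of the other half, turned about z from closed: under 0.05 ratcheted shut, jaws together; 0.48 to 0.62 standing open, jaws and handles spread. The middle line of the tool is turned by half this angle from the body's x axis. Stiff hinge: about 0.12 Nm if open, 0.8 Nm if ratcheted
- clamp5: Steel ring-handled locking forceps lying flat, 139 mm long, 8 mm thick, 57 g; may be absent (None). Origin at mid-length on the underside; x runs along one half to its jaw tip. The round hinge boss, 16 mm across and 13 mm tall, stands at x = +25 mm (jaws reach 45 mm ahead of it, finger loops end 94 mm behind it). Best gripped from above at the boss, fingers across the tool; squeezing the handles of an open one would shut it
- clamp5_jaw (a joint): Angle (rad) of the other half, turned about z from closed: under 0.05 ratcheted shut, jaws together; 0.48 to 0.62 standing open, jaws and handles spread. The middle line of the tool is turned by half this angle from the body's x axis. Stiff hinge: about 0.12 Nm if open, 0.8 Nm if ratcheted
- clamp6: Steel ring-handled locking forceps lying flat, 139 mm long, 8 mm thick, 57 g; may be absent (None). Origin at mid-length on the underside; x runs along one half to its jaw tip. The round hinge boss, 16 mm across and 13 mm tall, stands at x = +25 mm (jaws reach 45 mm ahead of it, finger loops end 94 mm behind it). Best gripped from above at the boss, fingers across the tool; squeezing the handles of an open one would shut it
- clamp6_jaw (a joint): Angle (rad) of the other half, turned about z from closed: under 0.05 ratcheted shut, jaws together; 0.48 to 0.62 standing open, jaws and handles spread. The middle line of the tool is turned by half this angle from the body's x axis. Stiff hinge: about 0.12 Nm if open, 0.8 Nm if ratcheted
- disc_a: brass test disc, 28 mm across, 12 mm thick, lying among the forceps. Bystander, to be left alone. Origin at the centre of its underside
- disc_b: dark steel test disc, 28 mm across, 12 mm thick, lying among the forceps. Bystander, to be left alone. Origin at the centre of its underside
- vial: small glass vial with cap, 24 mm across, 50 mm tall, beyond the forceps. Bystander, to be left alone. Origin at the centre of its underside

How it is judged:
By the outcome, as a careful person would: the job done as asked, in the order asked, and still so for the second after the job is handed in, with the robot touching nothing.
Of clamp1, clamp2, clamp3, clamp4, clamp5, clamp6 only 4 to 5 are there at a start; the rules pass over those that are not, and their reading is None.
At some moment in a run one of clamp1, clamp2, clamp3, clamp4, clamp5, clamp6 may be knocked a few centimetres aside while the robot is not near it.
Once in a run the grip may slacken for a moment while it holds something.
It also fails if it takes over 200 s, if anything falls off the work surface, if the arm or the gripper's body presses on something with over 40 N, if the wrist force passes 120 N, or if a joint passes its speed limit or range.

## Working session

There is one attempt and no reset: what is moved stays moved. The work goes in short steps, Python scripts to look and compute and a tool call to move; the robot and the scene stay as the last step left them, time stands still between calls to the robot, and variables do not carry over. Pictures are saved under pics/ and viewed, and the job is handed in when it is done.

Besides the shell and the picture viewer there is one more tool, called after "Call:" as a command line: name --argument value ..., lists and objects as JSON in quotes. carry_out: Moves the arm, as the interface text tells. Its arguments: {"type":"object","properties":{"series":{"type":"array"},"squeeze":{"type":"number"}},"required":["series"]}

```bash
ls; mkdir -p pics; python3 - <<'E'
from cell import *
import cv2
print(read_state())
for n in ("top","side","wrist"):
    c=get_calibration(n); print(n,c)
    cv2.imwrite(f"pics/{n}0.png",camera(n)[:,:,::-1])
E
```

```text
pics
{'clock': 0.0, 'joints': array([-1.39758363e+00,  3.00441641e-01,  1.52160146e+00, -1.63663132e-05,
        1.32066859e+00, -6.66098532e-02]), 'qd': array([-0.00103374,  0.00152927,  0.0002879 ,  0.00122781, -0.00028635,
       -0.00096929]), 'effort': array([ 6.48979003e-04, -5.31810272e+01, -3.52744639e+01,  7.08483020e-02,
        2.43745081e-02, -1.17945287e-04]), 'eef_pos': array([ 130.58391012, -534.00237662,  204.89386209]), 'eef_rot': array([-3.14047504e+00, -5.86663473e-05,  2.39826576e-01]), 'wrist_force': array([ 0.81508725, -0.02245873,  0.58194292]), 'moment': array([ 0.00404406,  0.01729109, -0.04329965]), 'finger_gap': 94.30427020738102}
top {'intrinsics': array([[393.14572761,   0.        , 255.5466006 ],
       [  0.        , 393.14572761, 198.50992035],
       [  0.        ,   0.        ,   1.        ]]), 'pose': array([[-1.16040124e-02, -9.99275960e-01,  3.62340002e-02,
         5.33538370e+02],
       [-9.99903608e-01,  1.18723323e-02,  7.19882982e-03,
         1.15894815e+01],
       [-7.62379967e-03, -3.61469723e-02, -9.99317404e-01,
         1.19033068e+03
[... 440 characters left out ...]
],
       [-8.65842940e-03, -6.71300457e-01, -7.41134757e-01,
         8.38346123e+02],
       [ 0.00000000e+00,  0.00000000e+00,  0.00000000e+00,
         1.00000000e+00]])}
wrist {'intrinsics': array([[318.3345497 ,   0.        , 251.88538806],
       [  0.        , 318.3345497 , 190.9113419 ],
       [  0.        ,   0.        ,   1.        ]]), 'pose': array([[ 2.37759773e-01, -9.34428416e-01, -2.65167543e-01,
         2.08342779e+02],
       [-9.71322864e-01, -2.29143708e-01, -6.34433274e-02,
        -5.14274509e+02],
       [-1.47822611e-03,  2.72647568e-01, -9.62112841e-01,
         3.83322860e+02],
       [ 0.00000000e+00,  0.00000000e+00,  0.00000000e+00,
         1.00000000e+00]])}
```

View pics/top0.png

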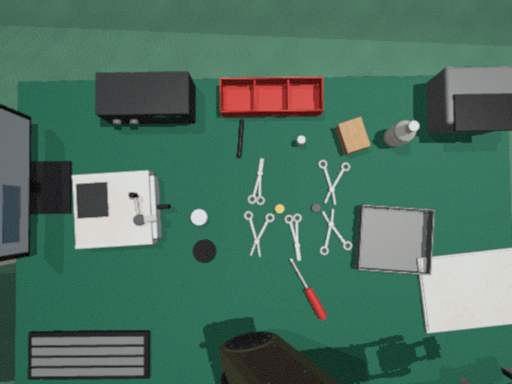

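View pics/side0.png

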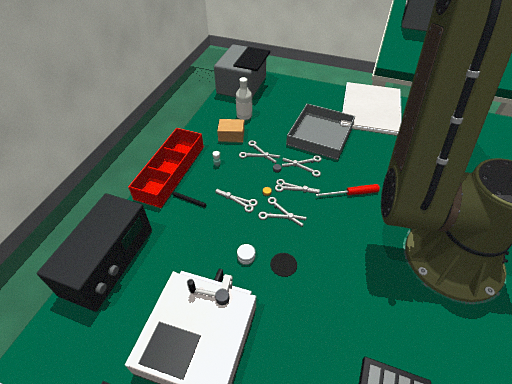

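```bash
cat > h.py <<'E'
import numpy as np, cv2
from cell import *
def ray(c,uv,z):
    K,T=c["intrinsics"],c["pose"]
    d=T[:3,:3]@np.linalg.solve(K,np.array([uv[0],uv[1],1.]))
    o=T[:3,3]; return o+d*(z-o[2])/d[2]
def proj(c,p):
    T=c["pose"]; q=c["intrinsics"]@(T[:3,:3].T@(np.asarray(p,float)-T[:3,3])); return q[:2]/q[2]
def save(n,img,name,box=None,s=1):
    if box: img=img[box[1]:box[3],box[0]:box[2]]
    img=cv2.resize(img,None,fx=s,fy=s,interpolation=cv2.INTER_CUBIC)
    cv2.imwrite(f"pics/{name}.png",img[:,:,::-1])
E
python3 - <<'E'
from h import *
t=cv2.imread("pics/top0.png")[:,:,::-1]
save(0,t,"t0a",(230,140,365,270),5.5)
save(0,t,"t0b",(60,150,230,280),4.5)
c=get_calibration("top")
for n,uv,z in [("puck",(199,217),28),("pad",(204.5,251),3),("knob",(133,196),125),("hub",(139,220),75)]: print(n,ray(c,uv,z))
E
```

```text
puck [522.96725403 187.78308749  28.        ]
pad [420.29681342 175.65138036   3.        ]
knob [582.95184496 352.33875413 125.        ]
hub [516.84991229 351.27456134  75.        ]
```

View pics/t0a.png

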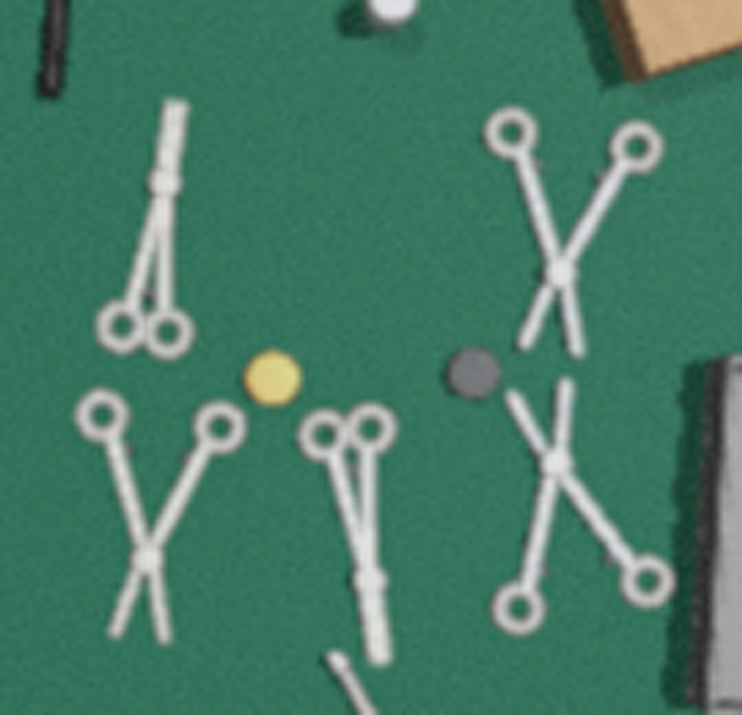

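View pics/t0b.png

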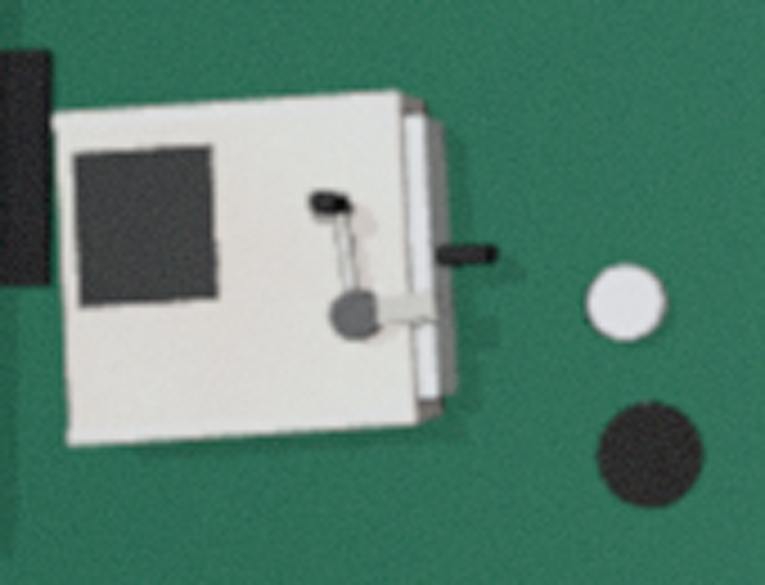

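View pics/wrist0.png

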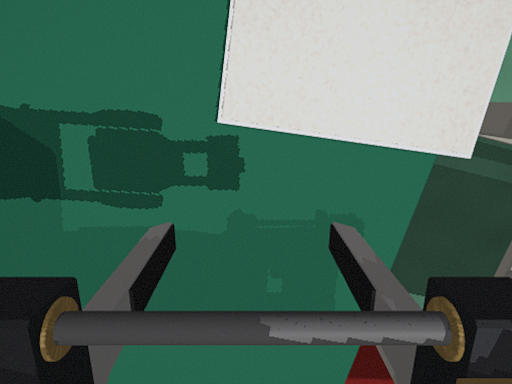

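```bash
cat > clamps.py <<'E'
from h import *
def find(img,c,box=(225,140,362,272),s=6,vmin=120,amin=60,dbg=None):
    """ring holes + distance to boss; returns list of dicts in world mm"""
    x0,y0,x1,y1=box
    im=cv2.resize(np.ascontiguousarray(img[y0:y1,x0:x1]),None,fx=s,fy=s,interpolation=cv2.INTER_CUBIC)
    hsv=cv2.cvtColor(im,cv2.COLOR_RGB2HSV)
    m=((hsv[...,1]<75)&(hsv[...,2]>vmin)).astype(np.uint8)
    if dbg: cv2.imwrite(f"pics/{dbg}.png",m*255)
    n,lab,st,_=cv2.connectedComponentsWithStats(m)
    out=[]
    for i in range(1,n):
        if st[i,4]<amin*s*s: continue
        comp=(lab==i).astype(np.uint8)
        cs,hi=cv2.findContours(comp,cv2.RETR_CCOMP,cv2.CHAIN_APPROX_NONE)
        holes=[]
        for k,q in enumerate(cs):
            if hi[0][k][3]>=0:
                a=cv2.contourArea(q); M=cv2.moments(q)
                if a>1.0*s*s: holes.append((a,M["m10"]/M["m00"],M["m01"]/M["m00"],a*4*np.pi/cv2.arcLength(q,True)**2))
        o=max([q for k,q in enumerate(cs) if hi[0][k][3]<0],key=cv2.contourArea)
        f=lambda u,v:(x0+(u+.5)/s-.5,y0+(v+.5)/s-.5)
        holes.sort(key=lambda h:-h[3])
        out.append(dict(px=np.round(f(*st[i,:2]+st[i,2:4]/2),1),bbox=st[i,:4]/s,area=st[i,4]/s/s,
          holes=[(round(h[0]/s/s,1),round(h[3],2),ray(c,f(h[1],h[2]),4)[:2]) for h in holes],
          mask=comp,pts=np.array([ray(c,f(*p[0]),4)[:2] for p in o])))
    return out
def pose(d):
    H=[h[2] for h in d["holes"] if h[1]>0.7][:2]
    if len(H)<2: return None
    mid=(H[0]+H[1])/2; perp=H[1]-H[0]; sep=np.linalg.norm(perp)
    # jaw end: farthest outline point, both sides, of the midpoint
    ax=np.array([-perp[1],perp[0]])/sep
    r=(d["pts"]-mid)@ax
    if abs(r.min())>r.max(): ax=-ax; r=-r
    L=r.max()
    tip=d["pts"][r>L-2]
    return dict(mid=mid,sep=sep,yaw=np.arctan2(ax[1],ax[0]),L=L,tipspread=np.ptp((tip-mid)@np.array([-ax[1],ax[0]])),ax=ax)
E
python3 - <<'E'
from clamps import *
t=cv2.imread("pics/top0.png")[:,:,::-1]
c=get_calibration("top")
for d in find(t,c,dbg="m0"):
    print(d["px"],d["area"].round(),d["holes"]); p=pose(d); 
    if p: print("   ",{k:np.round(v,3) for k,v in p.items()}, "boss~",np.round(p["mid"]+p["ax"]*(p["L"]-45),1))
E
```

```text
[256.  181.3] 376.0 [(8.8, 0.88, array([572.00757968,   6.44480024])), (8.5, 0.87, array([576.030323  ,  31.61380962])), (8.6, 0.47, array([591.79806836,  16.63011247]))]
    {'mid': array([574.019,  19.029]), 'sep': np.float64(25.488), 'yaw': np.float64(-0.158), 'L': np.float64(128.71), 'tipspread': np.float64(12.788), 'ax': array([ 0.987, -0.158])} boss~ [656.7   5.8]
[334.  181.8] 411.0 [(9.6, 0.87, array([ 670.98838049, -252.94069609])), (9.4, 0.86, array([ 679.85135315, -184.10866851]))]
    {'mid': array([ 675.42 , -218.525]), 'sep': np.float64(69.4), 'yaw': np.float64(3.014), 'L': np.float64(119.733), 'tipspread': np.float64(33.819), 'ax': array([-0.992,  0.128])} boss~ [ 601.3 -209. ]
[335.6 231.7] 416.0 [(9.6, 0.88, array([ 432.97232426, -253.95313248])), (8.9, 0.86, array([ 418.7390921 , -183.32250599]))]
    {'mid': array([ 425.856, -218.638]), 'sep': np.float64(72.05), 'yaw': np.float64(0.199), 'L': np.float64(119.039), 'tipspread': np.float64(36.433), 'ax': array([0.98 , 0.198])} boss~ [ 498.4 -204. ]
[258.8 233.3] 427.0 [(9.2, 0.9, array([527.02565121,  42.89939087])), (8.9, 0.88, array([519.81000636, -21.75678153]))]
    {'mid': array([523.418,  10.571]), 'sep': np.float64(65.058), 'yaw': np.float64(3.03), 'L': np.float64(121.411), 'tipspread': np.float64(33.672), 'ax': array([-0.994,  0.111])} boss~ [447.5  19. ]
[292.7 236.8] 379.0 [(9.2, 0.89, array([514.84618316, -79.06217049])), (8.6, 0.88, array([ 517.83866523, -103.7366006 ])), (8.0, 0.37, array([497.89162667, -93.60977825]))]
    {'mid': array([516.342, -91.399]), 'sep': np.float64(24.855), 'yaw': np.float64(-3.021), 'L': np.float64(129.693), 'tipspread': np.float64(9.613), 'ax': array([-0.993, -0.12 ])} boss~ [ 432.3 -101.6]
[360.1 247.6] 81.0 []
```

View pics/m0.png

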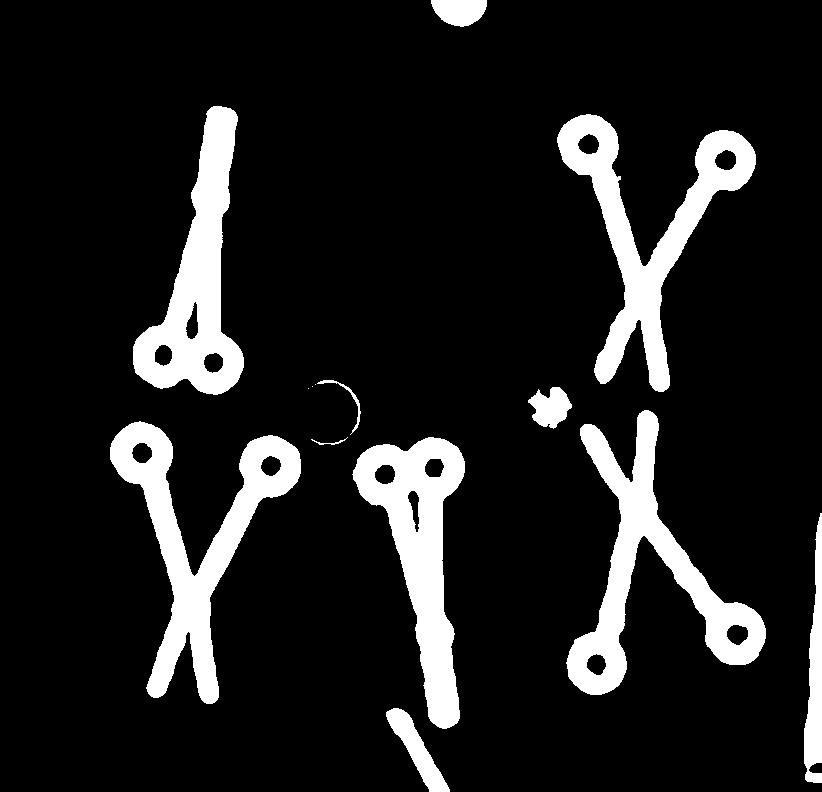

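```bash
python3 - <<'E'
from h import *
t=cv2.imread("pics/top0.png")[:,:,::-1]
c=get_calibration("top")
g=lambda u,v:(60+(u+.5)/4.5-.5,150+(v+.5)/4.5-.5)
P=[ray(c,g(*p),70)[:2] for p in [(52,115),(403,92),(418,424),(70,444)]]
print("station corners",np.round(P,1))
for a,b in ((0,1),(1,2),(2,3),(3,0)):
    d=P[b]-P[a]; print(np.linalg.norm(d).round(1),np.arctan2(d[1],d[0]).round(3))
print("front mid",(P[1]+P[2])/2)
hsv=cv2.cvtColor(np.ascontiguousarray(t),cv2.COLOR_RGB2HSV)
def blob(m,box,name,z):
    x0,y0,x1,y1=box; s=cv2.findContours(m[y0:y1,x0:x1].astype(np.uint8),cv2.RETR_EXTERNAL,cv2.CHAIN_APPROX_NONE)[0]
    q=max(s,key=cv2.contourArea); M=cv2.moments(q); e=cv2.minEnclosingCircle(q)
    uv=(x0+M["m10"]/M["m00"],y0+M["m01"]/M["m00"]); print(name,uv,e[1],ray(c,uv,z).round(1))
blob((hsv[...,2]>150)&(hsv[...,1]<60),(180,195,225,235),"puck",28)
blob(hsv[...,2]<70,(185,232,225,270),"pad",3)
print("knobtop",ray(c,g(318,198),125).round(1),"hub",ray(c,g(354,315),85).round(1),"fin",ray(c,g(440,255),58).round(1),ray(c,g(497,255),58).round(1))
save(0,t,"t0c",(345,195,445,285),6)
s=cv2.imread("pics/side0.png")[:,:,::-1]
save(0,s,"s0c",(125,225,305,375),4)
E
```

```text
station corners [[647.4 547.7]
 [659.4 323.5]
 [448.6 314.4]
 [438.4 535.1]]
224.5 -1.518
210.9 -3.098
221.0 1.617
209.4 0.06
front mid [553.9773348  318.91922096]
puck (198.5888888888889, 216.62307692307692) 8.465639114379883 [524.1 189.   28. ]
pad (204.0494623655914, 250.7221505376344) 11.686504364013672 [421.1 177.    3. ]
knobtop [589.5 359.8 125. ] hub [518.1 350.3  85. ] fin [555.5 303.2  58. ] [555.1 266.6  58. ]
```

View pics/t0c.png

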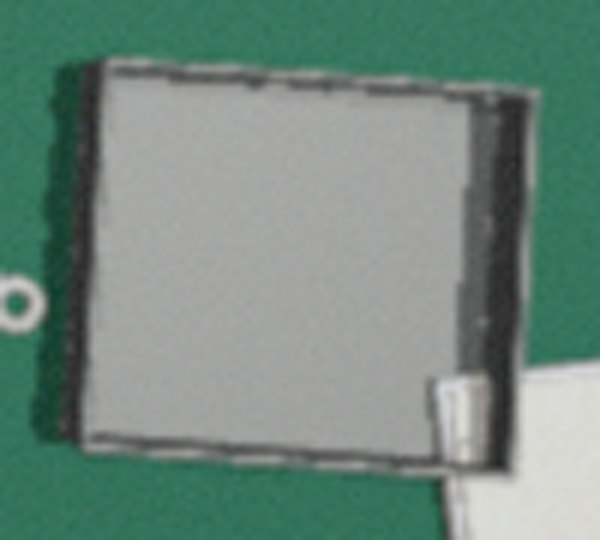

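View pics/s0c.png

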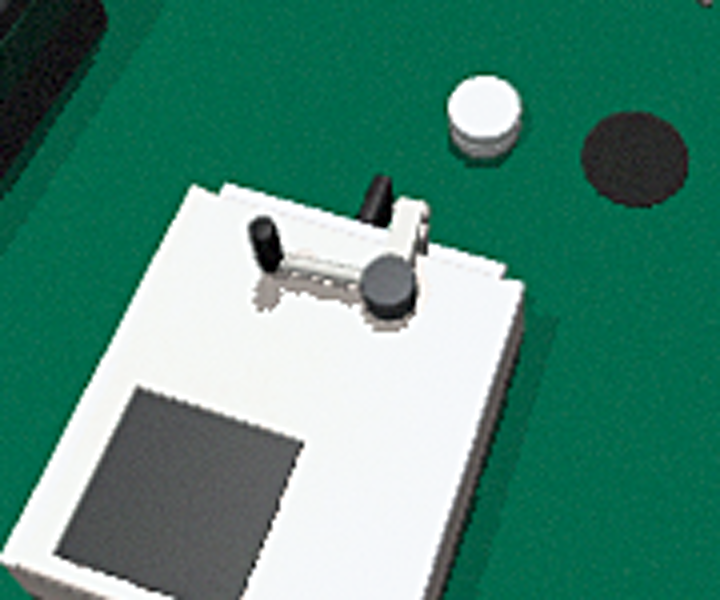

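```bash
python3 - <<'E'
from h import *
c=get_calibration("top"); s=get_calibration("side")
g=lambda u,v:(345+(u+.5)/6-.5,195+(v+.5)/6-.5)
P=[ray(c,g(*p),45)[:2] for p in [(97,62),(538,92),(513,473),(78,448)]]
print(np.round(P,1),np.mean(P,axis=0))
for a,b in ((0,1),(1,2),(2,3),(3,0)):
    d=P[b]-P[a]; print(np.linalg.norm(d).round(1),np.arctan2(d[1],d[0]).round(3))
print("paper in bin",[ray(c,g(*p),10)[:2].round(0) for p in [(435,380),(490,375)]])
# triangulate
def tri(uv1,uv2):
    PM=lambda c:c["intrinsics"]@np.linalg.inv(c["pose"])[:3]
    X=cv2.triangulatePoints(PM(c),PM(s),np.float64(uv1).reshape(2,1),np.float64(uv2).reshape(2,1)); return (X[:3]/X[3]).ravel()
gt=lambda u,v:(60+(u+.5)/4.5-.5,150+(v+.5)/4.5-.5)
gs=lambda u,v:(125+(u+.5)/4-.5,225+(v+.5)/4-.5)
print("knobtop",tri(gt(318,199),gs(262,222)),"hubtop",tri(gt(353,314),gs(391,275)),"fin end",tri(gt(495,254),gs(382,182)))
print("puck",tri((198.6,216.6),gs(484,106)))
Kt=gt(318,199)
for z in (110,118,125):print(ray(c,Kt,z))
E
```

```text
[[ 552.8 -285.8]
 [ 535.8 -498.4]
 [ 352.8 -481.3]
 [ 367.  -272.7]] [ 452.08418171 -384.54794288]
213.2 -1.651
183.8 3.048
209.0 1.503
186.3 -0.07
paper in bin [array([ 394., -459.]), array([ 396., -486.])]
knobtop [588.92640148 358.46456802 129.23222529] hubtop [519.10691422 348.03541958  94.59523433] fin end [558.74318588 272.00240896  44.69226916]
puck [525.12776959 189.41669383  27.25263054]
[589.7180269  364.65929711 110.        ]
[589.30200867 362.04476567 118.        ]
[588.93799272 359.75705065 125.        ]
```

Call:
carry_out --series '[{"delta_pos": [394, 723, 0], "turn": [0, 0, 1.38], "hand": 1}, {"delta_pos": [394, 723, 0], "turn": [0, 0, 1.38], "hand": 1}, {"delta_pos": [394, 723, 0], "turn": [0, 0, 1.38], "hand": 1}, {"delta_pos": [394, 723, 0], "turn": [0, 0, 1.38], "hand": 1}, {"delta_pos": [394, 723, 0], "turn": [0, 0, 1.38], "hand": 1}, {"delta_pos": [394, 723, 0], "turn": [0, 0, 1.38], "hand": 1}, {"delta_pos": [394, 723, 0], "turn": [0, 0, 1.38], "hand": 1}, {"delta_pos": [394, 723, 0], "turn": [0, 0, 1.38], "hand": 1}]' --squeeze 20

```text
clock: 1.15
eef_pos: [370.4, -93.2, 205.6]
eef_rot: [3.141, 0.0, 1.624]
wrist_force: [1.2, -1.4, -0.6]
finger_gap: 93.8
```

Call:
carry_out --series '[{"delta_pos": [154, 282, 0], "hand": 1}, {"delta_pos": [154, 282, 0], "hand": 1}, {"delta_pos": [154, 282, 0], "hand": 1}, {"delta_pos": [154, 282, 0], "hand": 1}, {"delta_pos": [154, 282, 0], "hand": 1}, {"delta_pos": [154, 282, 0], "hand": 1}, {"delta_pos": [154, 282, 0], "hand": 1}]'

```text
$.series[0]: bad value
```

```bash
python3 - <<'E'
from h import *
st=read_state(); print(st["eef_pos"],st["eef_rot"],st["joints"].round(2),st["clock"])
c=get_calibration("wrist"); w=camera("wrist"); save(0,w,"w1",None,1.5)
np.save("w1.npy",w)
print(proj(c,(524.5,189,28)))
E
```

```text
[370.39685587 -93.23014463 205.63478192] [3.14099464e+00 2.65764290e-04 1.62370374e+00] [-0.34 -0.09  1.95 -0.    1.28 -0.4 ] 1.15
[ 436.5518681  -119.56627524]
```

View pics/w1.png

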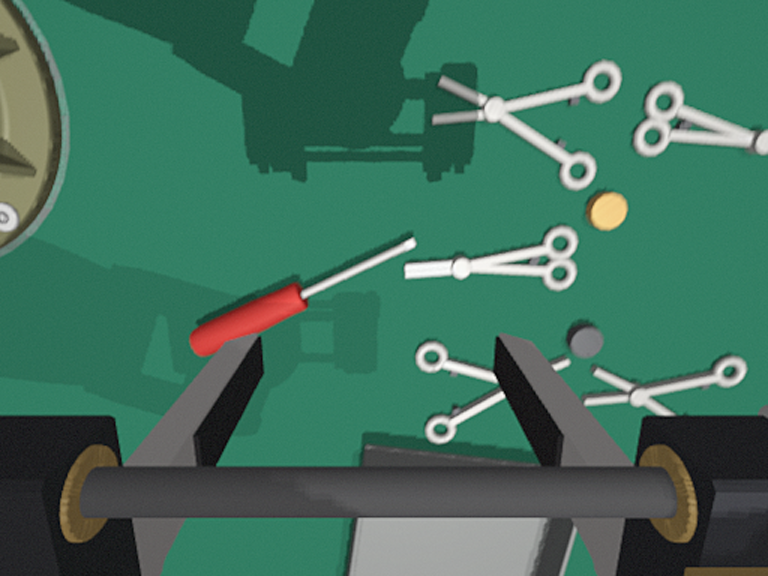

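Call:
carry_out --series '[{"delta_pos": [154, 282, 0], "turn": [0, 0, 0], "hand": 1}, {"delta_pos": [154, 282, 0], "turn": [0, 0, 0], "hand": 1}, {"delta_pos": [154, 282, 0], "turn": [0, 0, 0], "hand": 1}, {"delta_pos": [154, 282, 0], "turn": [0, 0, 0], "hand": 1}, {"delta_pos": [154, 282, 0], "turn": [0, 0, 0], "hand": 1}, {"delta_pos": [154, 282, 0], "turn": [0, 0, 0], "hand": 1}, {"delta_pos": [154, 282, -60], "turn": [0, 0, 0], "hand": 1}]'

```text
clock: 2.08
eef_pos: [525.8, 187.6, 147.6]
eef_rot: [3.135, -0.001, 1.621]
wrist_force: [0.9, -0.0, -0.5]
finger_gap: 93.9
```

```bash
python3 - <<'E'
from h import *
st=read_state(); print(st["eef_pos"],st["eef_rot"],st["joints"].round(2),st["clock"])
c=get_calibration("wrist"); w=camera("wrist"); save(0,w,"w2",None,1.5)
print(proj(c,(524.5,189,28)), proj(c,st["eef_pos"]))
# wrist cam: check boss positions from earlier
E
```

```text
[525.76316023 187.56675231 147.64550478] [ 3.13477595e+00 -1.49405715e-03  1.62076619e+00] [ 0.28  0.37  1.57 -0.    1.2   0.23] 2.075
[249.23336324 185.84669961] [250.84258754 238.44093661]
```

View pics/w2.png

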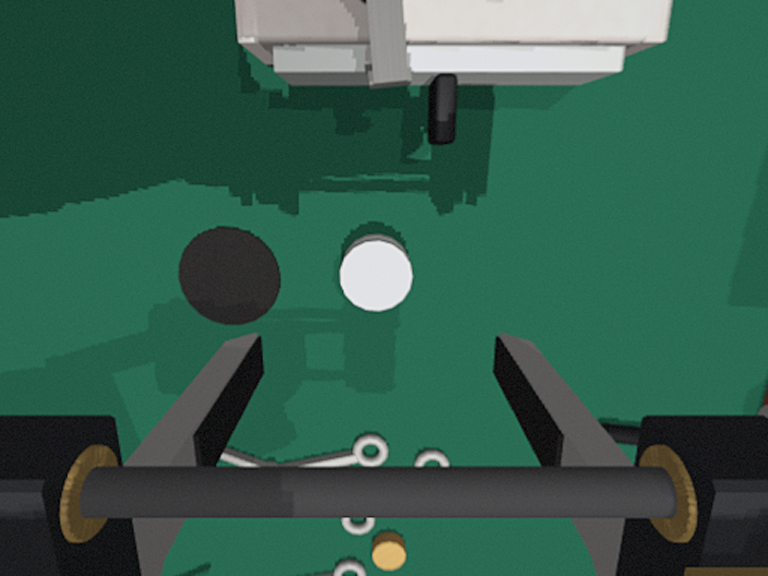

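```bash
python3 - <<'E'
from h import *
c=get_calibration("wrist")
f=lambda u,v:((u+.5)/1.5-.5,(v+.5)/1.5-.5)
print("puck",ray(c,f(376,275),28),"pad",ray(c,f(230,275.5),3),"finfar",ray(c,f(441,139),58),"finnear",ray(c,f(445,79),58))
E
```

```text
puck [519.33051657 192.02736706  28.        ] pad [420.4906173  180.10395328   3.        ] finfar [549.26886176 273.76369474  58.        ] finnear [548.81550828 302.3688938   58.        ]
```

```bash
python3 - <<'E'
from h import *
st=read_state(); print(st["eef_pos"],st["eef_rot"],st["qd"].round(3),st["clock"])
c=get_calibration("wrist"); w=camera("wrist"); t=camera("top"); 
hsv=cv2.cvtColor(w,cv2.COLOR_RGB2HSV)
def blob(m,box,name,z,c):
    x0,y0,x1,y1=box; s=cv2.findContours(m[y0:y1,x0:x1].astype(np.uint8),cv2.RETR_EXTERNAL,cv2.CHAIN_APPROX_NONE)[0]
    q=max(s,key=cv2.contourArea); M=cv2.moments(q); e=cv2.minEnclosingCircle(q)
    uv=(x0+M["m10"]/M["m00"],y0+M["m01"]/M["m00"]); print(name,np.round(uv,1),e[1],ray(c,uv,z).round(1))
blob((hsv[...,2]>190)&(hsv[...,1]<60),(215,140,290,225),"puck",28,c)
blob(hsv[...,2]<70,(105,140,200,225),"pad",3,c)
print(read_state()["eef_pos"])
save(0,t,"t1")
c=get_calibration("top");hsv=cv2.cvtColor(t,cv2.COLOR_RGB2HSV)
print(proj(c,read_state()["eef_pos"]))
E
```

```text
[521.17443293 185.71583144 137.39531939] [-3.13405562e+00  1.92445140e-03  1.62005652e+00] [-0.014 -0.008  0.001  0.001  0.185 -0.002] 2.125
puck [256.8 184.4] 25.10464096069336 [525.2 191.1  28. ]
pad [156.  184.1] 35.51066207885742 [423.3 179.7   3. ]
[522.49947294 185.7404565  143.92527601]
[193.17622072 217.63963942]
```

View pics/t1.png

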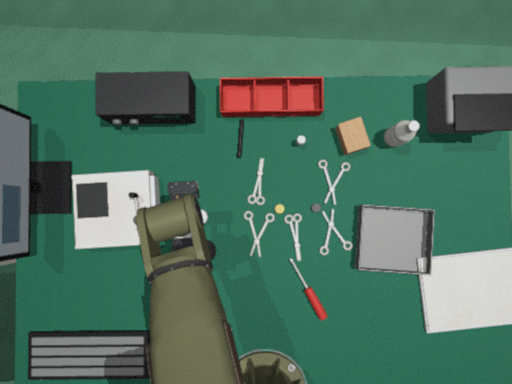

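Call:
carry_out --series '[{"delta_pos": [0, 0, 0], "turn": [0, 0, 0], "hand": 1}, {"delta_pos": [0, 0, 0], "turn": [0, 0, 0], "hand": 1}, {"delta_pos": [0, 0, 0], "turn": [0, 0, 0], "hand": 1}]'

```text
clock: 2.6
eef_pos: [524.3, 186.8, 146.7]
eef_rot: [3.14, -0.0, 1.62]
wrist_force: [0.3, 0.7, -0.1]
finger_gap: 94.2
```

```bash
cat >> h.py <<'E'
def blob(m,box,name,z,c):
    x0,y0,x1,y1=box; s=cv2.findContours(m[y0:y1,x0:x1].astype(np.uint8),cv2.RETR_EXTERNAL,cv2.CHAIN_APPROX_NONE)[0]
    q=max(s,key=cv2.contourArea); M=cv2.moments(q); e=cv2.minEnclosingCircle(q)
    uv=(x0+M["m10"]/M["m00"],y0+M["m01"]/M["m00"]); print(name,np.round(uv,1),round(e[1],1),ray(c,uv,z).round(1)); return uv
E
python3 - <<'E'
from h import *
st=read_state(); print(st["eef_pos"],st["eef_rot"],st["qd"].round(3),st["clock"])
c=get_calibration("wrist"); w=camera("wrist")
hsv=cv2.cvtColor(w,cv2.COLOR_RGB2HSV)
blob((hsv[...,2]>190)&(hsv[...,1]<60),(215,140,290,225),"puck",28,c)
blob(hsv[...,2]<70,(105,140,200,225),"pad",3,c)
f=cv2.findContours((hsv[...,2]<60)[40:100,275:310].astype(np.uint8),0,2)[0]
b=cv2.boundingRect(max(f,key=cv2.contourArea)); print(b); u=275+b[0]+b[2]/2
print("fin ends",ray(c,(u,40+b[1]+b[3]),58),ray(c,(u,40+b[1]),58))
save(0,w,"w3",(140,0,370,120),3)
E
```

```text
[524.26732929 186.75025171 146.66441809] [ 3.13989245e+00 -4.15319454e-04  1.61958330e+00] [ 0.002  0.009  0.008  0.001 -0.004  0.002] 2.6
puck [252.6 183.1] 24.0 [525.5 191.2  28. ]
pad [154.3 183.2] 34.8 [423.5 179.7   3. ]
(0, 7, 35, 53)
fin ends [553.74543622 269.47871158  58.        ] [550.44993931 308.76749464  58.        ]
```

View pics/w3.png

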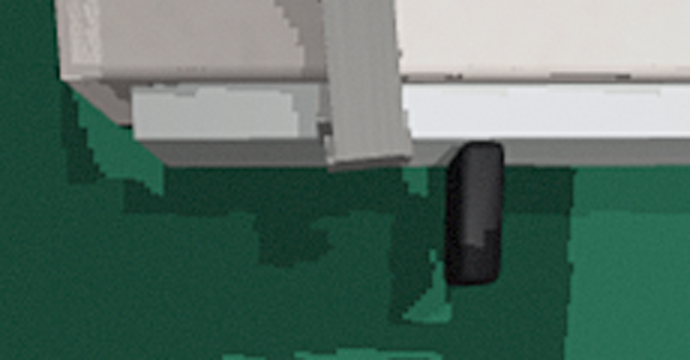

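Call:
carry_out --series '[{"delta_pos": [0.8, 3.5, -60], "turn": [0, 0, 0], "hand": 1}, {"delta_pos": [0.8, 3.5, -110], "turn": [0, 0, 0], "hand": 1}, {"delta_pos": [0.8, 3.5, -130], "turn": [0, 0, 0], "hand": 1}, {"delta_pos": [0.8, 3.5, -141], "turn": [0, 0, 0], "hand": 1}, {"delta_pos": [0.8, 3.5, -141], "turn": [0, 0, 0], "hand": 1}, {"delta_pos": [0.8, 3.5, -141], "turn": [0, 0, 0], "hand": 0}, {"delta_pos": [0.8, 3.5, -141], "turn": [0, 0, 0], "hand": 0}, {"delta_pos": [0.8, 3.5, -141], "turn": [0, 0, 0], "hand": 0}]' --squeeze 20

```text
clock: 3.65
eef_pos: [524.9, 190.4, 5.0]
eef_rot: [3.141, -0.0, 1.62]
wrist_force: [-1.1, 0.7, 0.6]
finger_gap: 67.5
```

Call:
carry_out --series '[{"delta_pos": [0, 0, 0], "turn": [0, 0, 0], "hand": 0}, {"delta_pos": [0, 0, 0], "turn": [0, 0, 0], "hand": 0}, {"delta_pos": [0, 0, 0], "turn": [0, 0, 0], "hand": 0}, {"delta_pos": [0, 0, 0], "turn": [0, 0, 0], "hand": 0}]'

```text
clock: 4.15
eef_pos: [524.7, 190.3, 4.5]
eef_rot: [3.142, -0.0, 1.62]
wrist_force: [-0.6, -0.5, 1.7]
finger_gap: 47.3
```

Call:
carry_out --series '[{"delta_pos": [0, 0, 12], "turn": [0, 0, 0], "hand": 0}, {"delta_pos": [0, 0, 20], "turn": [0, 0, 0], "hand": 0}, {"delta_pos": [-40, -5, 20], "turn": [0, 0, 0], "hand": 0}, {"delta_pos": [-80, -9, 20], "turn": [0, 0, 0], "hand": 0}, {"delta_pos": [-102, -12, 20], "turn": [0, 0, 0], "hand": 0}, {"delta_pos": [-102, -12, 20], "turn": [0, 0, 0], "hand": 0}, {"delta_pos": [-102, -12, 20], "turn": [0, 0, 0], "hand": 0}]'

```text
clock: 5.03
eef_pos: [423.8, 178.5, 25.0]
eef_rot: [3.14, -0.0, 1.62]
wrist_force: [-0.7, 0.5, -1.1]
finger_gap: 47.8
```

```bash
python3 - <<'E'
from h import *
st=read_state(); print(st["eef_pos"],st["finger_gap"],st["clock"])
c=get_calibration("wrist"); w=camera("wrist"); save(0,w,"w4",None,1.5)
s=camera("side"); save(0,s,"s4",(200,200,340,300),5)
E
```

```text
[423.78066099 178.52677216  24.9841525 ] 47.84931683202519 5.025
```

View pics/w4.png

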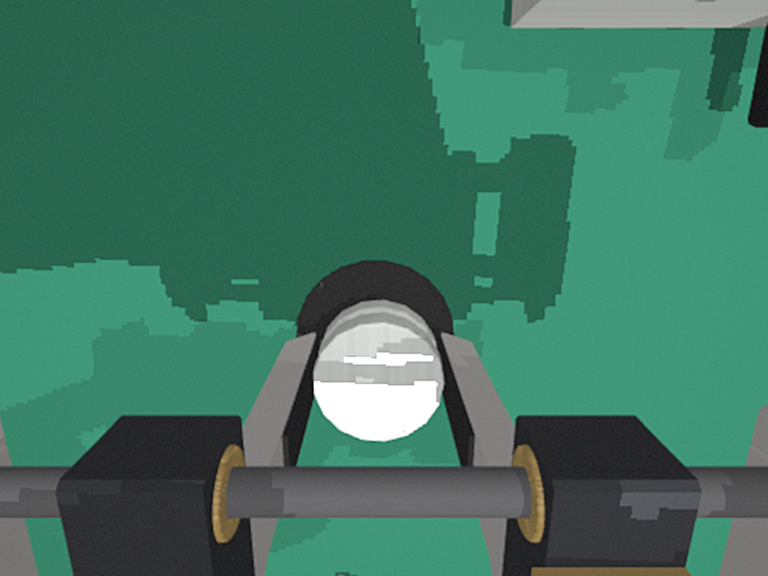

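View pics/s4.png

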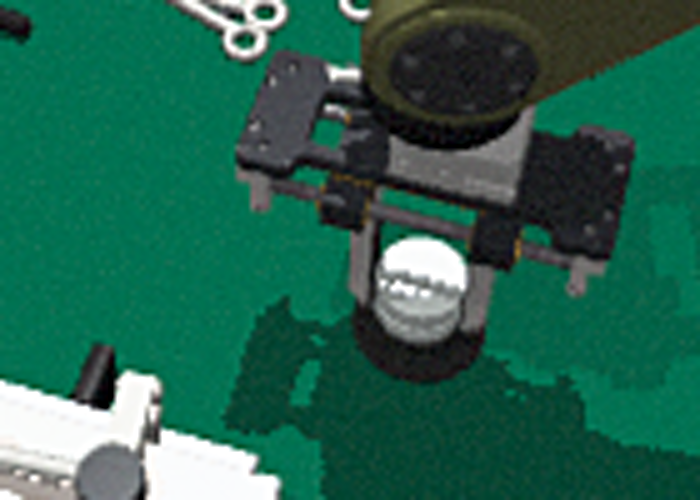

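Call:
carry_out --series '[{"delta_pos": [-0.5, 0, -10], "turn": [0, 0, 0], "hand": 0}, {"delta_pos": [-0.5, 0, -15], "turn": [0, 0, 0], "hand": 0}, {"delta_pos": [-0.5, 0, -17], "turn": [0, 0, 0], "hand": 0}, {"delta_pos": [-0.5, 0, -17.3], "turn": [0, 0, 0], "hand": 0}, {"delta_pos": [-0.5, 0, -17.3], "turn": [0, 0, 0], "hand": 0.8}, {"delta_pos": [-0.5, 0, -17.3], "turn": [0, 0, 0], "hand": 0.8}, {"delta_pos": [-0.5, 0, -17.3], "turn": [0, 0, 0], "hand": 0.8}, {"delta_pos": [-0.5, 0, -17.3], "turn": [0, 0, 0], "hand": 0.8}]'

```text
clock: 6.12
eef_pos: [422.2, 178.3, 7.1]
eef_rot: [3.142, 0.0, 1.62]
wrist_force: [-1.1, 0.6, 0.5]
finger_gap: 75.1
```

Call:
carry_out --series '[{"delta_pos": [0, 0, 40], "turn": [0, 0, 0], "hand": 0.8}, {"delta_pos": [0, 0, 100], "turn": [0, 0, 0], "hand": 0.8}, {"delta_pos": [0, 0, 120], "turn": [0, 0, 0], "hand": 0.6}, {"delta_pos": [0, 0, 120], "turn": [0, 0, 0], "hand": 0.6}, {"delta_pos": [0, 0, 120], "turn": [0, 0, 0], "hand": 0.6}]'

```text
clock: 6.75
eef_pos: [421.7, 178.1, 125.9]
eef_rot: [-3.14, 0.0, 1.62]
wrist_force: [-0.2, 0.1, -0.3]
finger_gap: 56.9
```

```bash
python3 - <<'E'
from h import *
st=read_state(); print(st["eef_pos"],st["eef_rot"],st["finger_gap"],st["clock"])
c=get_calibration("wrist"); w=camera("wrist"); save(0,w,"w5",None,1.5)
hsv=cv2.cvtColor(w,cv2.COLOR_RGB2HSV)
u=proj(c,(422,178,30)).astype(int); b=(u[0]-70,u[1]-60,u[0]+70,u[1]+70); print(u)
blob((hsv[...,2]>190)&(hsv[...,1]<60),b,"puck",31,c)
blob((hsv[...,2]<70),b,"pad",3,c)
E
```

```text
[421.65091284 178.101987   125.92425168] [-3.13991673e+00  4.62489685e-04  1.61979694e+00] 56.90195455334772 6.75
[251 194]
puck [252.3 193.3] 26.3 [422.4 179.1  31. ]
pad [253.6 172.9] 35.9 [423.  191.6   3. ]
```

View pics/w5.png

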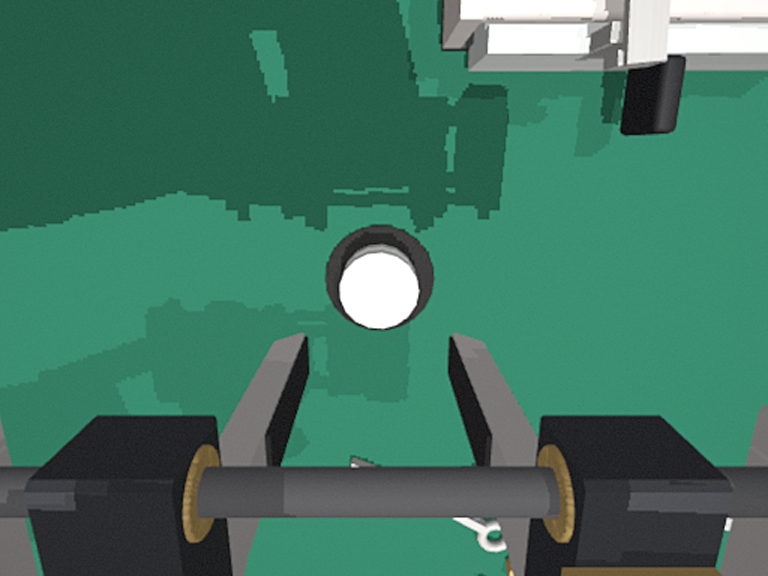

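Call:
carry_out --series '[{"delta_pos": [0, 0, 35], "turn": [0, 0, 0], "hand": 0.6}, {"delta_pos": [40, 45, 35], "turn": [0, 0, 0], "hand": 0.6}, {"delta_pos": [80, 88, 35], "turn": [0, 0, 0], "hand": 0.6}, {"delta_pos": [120, 130, 35], "turn": [0, 0, 0], "hand": 0.6}, {"delta_pos": [155, 166, 35], "turn": [0, 0, 0], "hand": 0.6}, {"delta_pos": [167, 179, 35], "turn": [0, 0, 0], "hand": 0.6}, {"delta_pos": [167, 179, 35], "turn": [0, 0, 0], "hand": 0.6}, {"delta_pos": [167, 179, 35], "turn": [0, 0, 0], "hand": 0.6}]'

```text
clock: 7.8
eef_pos: [588.6, 356.6, 161.3]
eef_rot: [-3.14, 0.001, 1.62]
wrist_force: [-0.2, 0.6, 0.5]
finger_gap: 56.3
```

```bash
python3 - <<'E'
from h import *
st=read_state(); print(st["eef_pos"],st["eef_rot"],st["qd"].round(2),st["clock"])
c=get_calibration("wrist"); w=camera("wrist"); save(0,w,"w6",None,1.5)
print(proj(c,(588.5,357.5,125))*1.5, proj(c,(518.5,348,95))*1.5)
E
```

```text
[588.6271419  356.64927366 161.29492613] [-3.14027745e+00  6.77729057e-04  1.61958596e+00] [-0.   -0.02  0.   -0.    0.   -0.  ] 7.8
[376.4330259  324.33701153] [246.86884046 315.44429547]
```

View pics/w6.png

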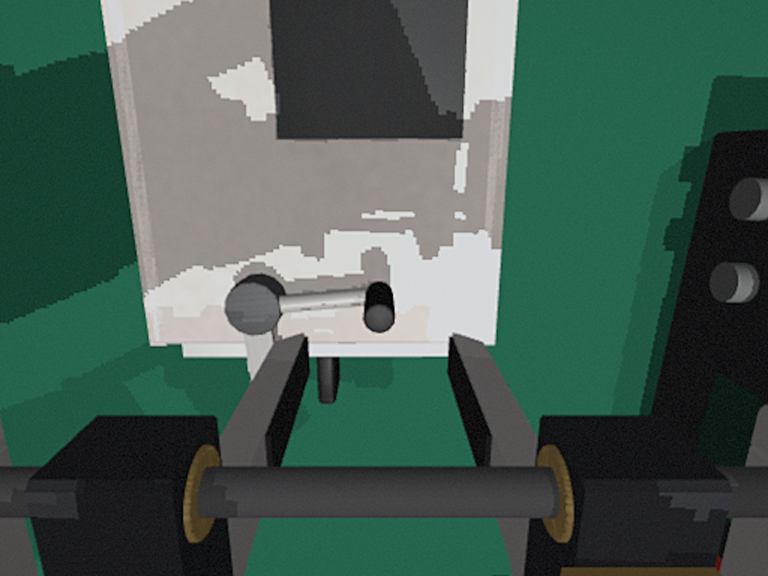

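Call:
carry_out --series '[{"delta_pos": [1, 2.5, -40], "turn": [0, 0, 0], "hand": 0.5}, {"delta_pos": [1, 2.5, -60], "turn": [0, 0, 0], "hand": 0.5}, {"delta_pos": [1, 2.5, -66], "turn": [0, 0, 0], "hand": 0.5}, {"delta_pos": [1, 2.5, -66], "turn": [0, 0, 0], "hand": 0}, {"delta_pos": [1, 2.5, -66], "turn": [0, 0, 0], "hand": 0}, {"delta_pos": [1, 2.5, -66], "turn": [0, 0, 0], "hand": 0}, {"delta_pos": [1, 2.5, -66], "turn": [0, 0, 0], "hand": 0}, {"delta_pos": [1, 2.5, -66], "turn": [0, 0, 0], "hand": 0}]' --squeeze 8

```text
clock: 8.85
eef_pos: [589.0, 359.9, 96.6]
eef_rot: [-3.139, 0.0, 1.62]
wrist_force: [-9.8, -2.1, 6.0]
finger_gap: 15.9
```

Call:
carry_out --series '[{"delta_pos": [0, 0, 0], "turn": [0, 0, 0], "hand": 0}, {"delta_pos": [0, 0, 0], "turn": [0, 0, 0], "hand": 0}]'

```text
clock: 9.1
eef_pos: [590.2, 360.0, 96.5]
eef_rot: [3.141, -0.0, 1.62]
wrist_force: [-1.1, 0.5, 1.9]
finger_gap: 19.1
```

Call:
carry_out --series '[{"delta_pos": [0, 0, 0], "turn": [0, 0, 0], "hand": 0}, {"delta_pos": [0, 0, 0], "turn": [0, 0, 0], "hand": 0}]'

```text
clock: 9.35
eef_pos: [589.0, 359.8, 96.2]
eef_rot: [-3.139, 0.001, 1.62]
wrist_force: [-11.4, -1.5, 4.6]
finger_gap: 15.7
```

```bash
python3 - <<'E'
from h import *
st=read_state(); print(st["eef_pos"],st["finger_gap"],st["wrist_force"],st["clock"])
c=get_calibration("wrist"); w=camera("wrist"); save(0,w,"w7",None,1.5)
E
```

```text
[589.01354816 359.84141421  96.23467575] 15.72062960837467 [-11.420061    -1.49767489   4.63000695] 9.35
```

View pics/w7.png

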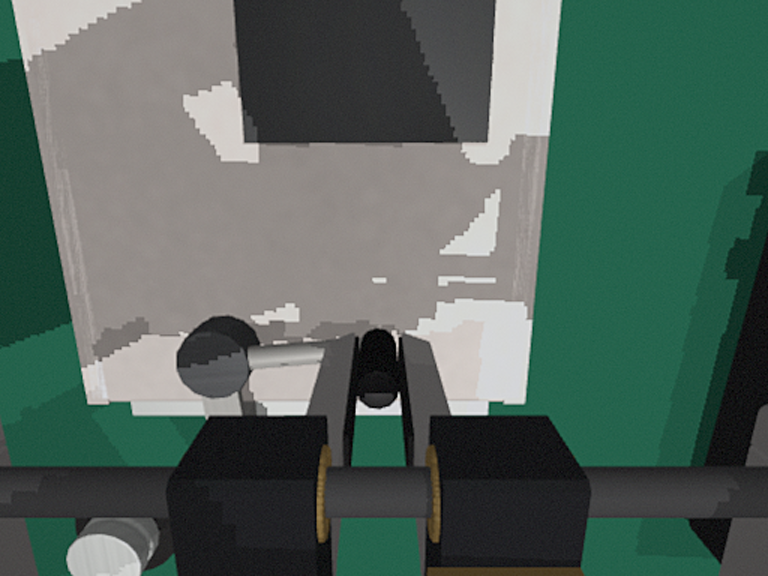

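Call:
carry_out --series '[{"delta_pos": [-1.3, 0.5, 1.5], "turn": [0, 0, 0], "hand": 0}, {"delta_pos": [-4.7, 13.8, 1.5], "turn": [0, 0, 0], "hand": 0}, {"delta_pos": [-10.8, 26.4, 1.5], "turn": [0, 0, 0], "hand": 0}, {"delta_pos": [-19.3, 37.5, 1.5], "turn": [0, 0, 0], "hand": 0}, {"delta_pos": [-19.3, 37.5, 1.5], "turn": [0, 0, 0], "hand": 0}]'

```text
clock: 10.02
eef_pos: [571.2, 400.2, 97.8]
eef_rot: [3.138, -0.003, 1.621]
wrist_force: [11.4, 10.4, -8.0]
finger_gap: 15.8
```

Call:
carry_out --series '[{"delta_pos": [0, 0, 0], "turn": [0, 0, 0], "hand": 0}, {"delta_pos": [0, 0, 0], "turn": [0, 0, 0], "hand": 0}]'

```text
clock: 10.28
eef_pos: [571.7, 399.6, 97.8]
eef_rot: [3.138, -0.003, 1.621]
wrist_force: [11.0, 9.7, -9.2]
finger_gap: 16.1
```

Call:
carry_out --series '[{"delta_pos": [1.6, 3.2, 0], "turn": [0, 0, 0], "hand": 0}, {"delta_pos": [-10.3, 14.2, 0], "turn": [0, 0, 0], "hand": 0}, {"delta_pos": [-22.4, 21.2, 0], "turn": [0, 0, 0], "hand": 0}, {"delta_pos": [-35.7, 25.6, 0], "turn": [0, 0, 0], "hand": 0}, {"delta_pos": [-46, 27.1, 0], "turn": [0, 0, 0], "hand": 0}, {"delta_pos": [-54.5, 27.2, 0], "turn": [0, 0, 0], "hand": 0}, {"delta_pos": [-54.5, 27.2, 0], "turn": [0, 0, 0], "hand": 0}, {"delta_pos": [-54.5, 27.2, 0], "turn": [0, 0, 0], "hand": 0}]'

```text
clock: 11.28
eef_pos: [515.7, 426.0, 98.4]
eef_rot: [3.141, -0.002, 1.621]
wrist_force: [-0.9, 7.6, 1.0]
finger_gap: 15.6
```

```bash
python3 - <<'E'
from h import *
st=read_state(); print(st["eef_pos"],st["finger_gap"],st["wrist_force"],st["clock"])
c=get_calibration("wrist"); w=camera("wrist"); save(0,w,"w8",None,1.5)
E
```

```text
[515.70552874 426.02116362  98.43545868] 15.623559152353765 [-0.88024596  7.55168051  0.97476578] 11.275
```

View pics/w8.png

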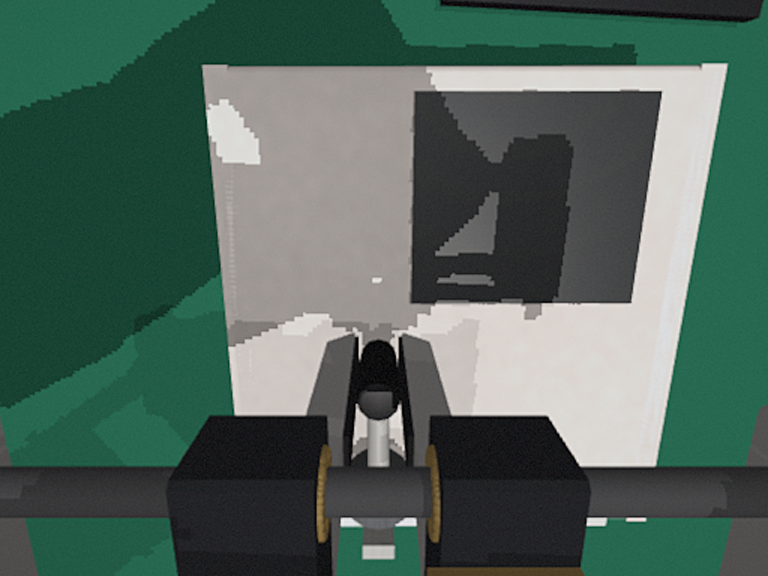

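Call:
carry_out --series '[{"delta_pos": [-2, 2, 0], "turn": [0, 0, 0], "hand": 0}, {"delta_pos": [-4, 2, 0], "turn": [0, 0, 0], "hand": 0}, {"delta_pos": [-4, 2, 0], "turn": [0, 0, 0], "hand": 0}, {"delta_pos": [-4, 2, 0], "turn": [0, 0, 0], "hand": 0}]'

```text
clock: 11.82
eef_pos: [514.5, 426.2, 98.5]
eef_rot: [3.136, -0.001, 1.619]
wrist_force: [15.6, 0.3, -3.8]
finger_gap: 16.3
```

Call:
carry_out --series '[{"delta_pos": [3, 0, 0], "turn": [0, 0, 0], "hand": 0.4}, {"delta_pos": [3, 0, 0], "turn": [0, 0, 0], "hand": 0.4}, {"delta_pos": [3, 0, 0], "turn": [0, 0, 0], "hand": 0.4}, {"delta_pos": [3, 0, 20], "turn": [0, 0, 0], "hand": 0.4}, {"delta_pos": [3, 0, 50], "turn": [0, 0, 0], "hand": 0.4}, {"delta_pos": [20, -50, 50], "turn": [0, 0, 0], "hand": 0.4}, {"delta_pos": [35, -100, 40], "turn": [0, 0, 0], "hand": 0.4}, {"delta_pos": [41, -138, 20], "turn": [0, 0, 0], "hand": 0.4}]'

```text
clock: 12.82
eef_pos: [554.5, 287.0, 119.7]
eef_rot: [3.139, -0.001, 1.619]
wrist_force: [0.6, -0.7, -0.6]
finger_gap: 37.1
```

Call:
carry_out --series '[{"delta_pos": [0, 0, 0], "turn": [0, 0, 0], "hand": 0.4}, {"delta_pos": [0, 0, 0], "turn": [0, 0, 0], "hand": 0.4}, {"delta_pos": [0, 0, 0], "turn": [0, 0, 0], "hand": 0.4}]'

```text
clock: 13.2
eef_pos: [553.4, 289.8, 118.6]
eef_rot: [3.14, -0.001, 1.621]
wrist_force: [0.8, 0.0, -0.2]
finger_gap: 38.1
```

```bash
python3 - <<'E'
from h import *
st=read_state(); print(st["eef_pos"],st["eef_rot"],st["finger_gap"],st["qd"].round(2),st["clock"])
c=get_calibration("wrist"); w=camera("wrist"); save(0,w,"w9",None,1.5); 
print(proj(c,(555.3,285,58))*1.5)
s=camera("side");save(0,s,"s9")
E
```

```text
[553.36686855 289.77426322 118.6469111 ] [ 3.14037305e+00 -6.10453429e-04  1.62111609e+00] 38.05646409137353 [-0.    0.    0.01 -0.   -0.   -0.  ] 13.2
[379.70687681 318.62975924]
```

View pics/w9.png

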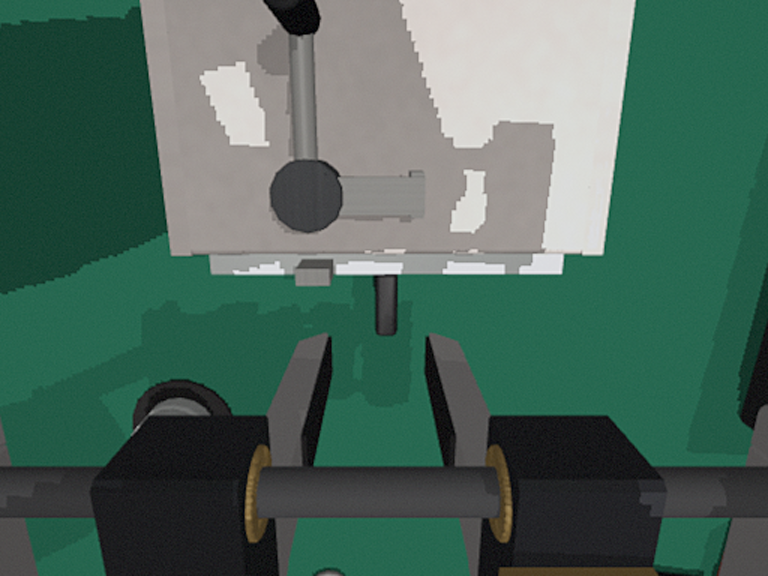

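View pics/s9.png

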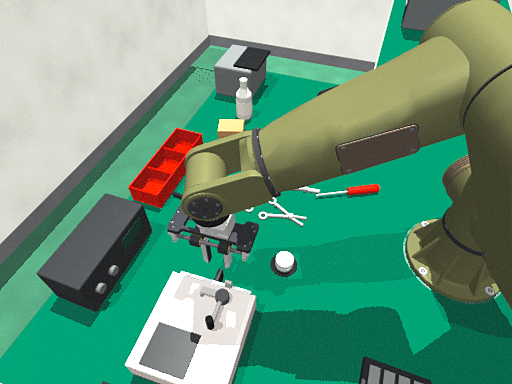

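```bash
python3 - <<'E'
from h import *
c=get_calibration("wrist")
f=lambda u,v:((u+.5)/1.5-.5,(v+.5)/1.5-.5)
for n,p,z in [("finend",(386,329),58),("finbase",(385,277),58),("plateL",(211,276),60),("plateR",(563,274),60),("hub",(306,196),93),("hoodL",(172,255),70),("hoodR",(605,254),70)]: print(n,ray(c,f(*p),z).round(1))
E
```

```text
finend [558.6 279.3  58. ]
finbase [556.5 307.9  58. ]
plateL [467.6 304.4  60. ]
plateR [647.2 314.5  60. ]
hub [520.5 350.4  93. ]
hoodL [452.7 316.8  70. ]
hoodR [661.9 327.8  70. ]
```

Call:
carry_out --series '[{"delta_pos": [3.2, -1, -50], "turn": [0, 0, 0], "hand": 0.4}, {"delta_pos": [3.2, -1, -80], "turn": [0, 0, 0], "hand": 0.4}, {"delta_pos": [3.2, -1, -92], "turn": [0, 0, 0], "hand": 0.4}, {"delta_pos": [3.2, -1, -92], "turn": [0, 0, 0], "hand": 0}, {"delta_pos": [3.2, -1, -92], "turn": [0, 0, 0], "hand": 0}, {"delta_pos": [3.2, -1, -92], "turn": [0, 0, 0], "hand": 0}, {"delta_pos": [3.2, -1, -92], "turn": [0, 0, 0], "hand": 0}, {"delta_pos": [3.2, -1, -92], "turn": [0, 0, 0], "hand": 0}]' --squeeze 15

```text
clock: 14.3
eef_pos: [557.8, 287.8, 27.0]
eef_rot: [3.138, -0.001, 1.62]
wrist_force: [5.4, 1.4, 0.6]
finger_gap: 11.7
```

Call:
carry_out --series '[{"delta_pos": [1, -8, 0], "turn": [0, 0, 0], "hand": 0}, {"delta_pos": [1.8, -25, 0], "turn": [0, 0, 0], "hand": 0}, {"delta_pos": [2.8, -45, 0], "turn": [0, 0, 0], "hand": 0}, {"delta_pos": [3.8, -65, 0], "turn": [0, 0, 0], "hand": 0}, {"delta_pos": [4.8, -85, 0], "turn": [0, 0, 0], "hand": 0}, {"delta_pos": [5.8, -105, 0], "turn": [0, 0, 0], "hand": 0}, {"delta_pos": [6.8, -125, 0], "turn": [0, 0, 0], "hand": 0}, {"delta_pos": [7.5, -140, 0], "turn": [0, 0, 0], "hand": 0}]' --squeeze 25

```text
clock: 15.3
eef_pos: [565.1, 146.6, 27.0]
eef_rot: [3.139, -0.001, 1.619]
wrist_force: [4.7, 3.0, 4.4]
finger_gap: 12.2
```

Call:
carry_out --series '[{"delta_pos": [0.6, -12, 0], "turn": [0, 0, 0], "hand": 0}, {"delta_pos": [1.2, -24, 0], "turn": [0, 0, 0], "hand": 0}, {"delta_pos": [1.7, -35, 0], "turn": [0, 0, 0], "hand": 0}, {"delta_pos": [2.2, -43, 0], "turn": [0, 0, 0], "hand": 0}, {"delta_pos": [2.3, -46, 0], "turn": [0, 0, 0], "hand": 0}, {"delta_pos": [2.3, -46, 0], "turn": [0, 0, 0], "hand": 0}]'

```text
clock: 16.05
eef_pos: [567.4, 102.9, 26.9]
eef_rot: [3.138, -0.003, 1.62]
wrist_force: [4.3, 14.2, 4.5]
finger_gap: 11.8
```

Call:
carry_out --series '[{"delta_pos": [0, 1, 0], "turn": [0, 0, 0], "hand": 0.35}, {"delta_pos": [0, 1, 0], "turn": [0, 0, 0], "hand": 0.35}, {"delta_pos": [0, 1, 0], "turn": [0, 0, 0], "hand": 0.35}, {"delta_pos": [0, 1, 50], "turn": [0, 0, 0], "hand": 0.35}, {"delta_pos": [0, 1, 110], "turn": [0, 0, 0], "hand": 0.6}, {"delta_pos": [-20, -20, 160], "turn": [0, 0, -0.18], "hand": 0.6}, {"delta_pos": [-40, -60, 180], "turn": [0, 0, -0.36], "hand": 0.6}, {"delta_pos": [-60, -110, 200], "turn": [0, 0, -0.54], "hand": 0.6}]'

```text
clock: 17.05
eef_pos: [505.5, -9.4, 226.5]
eef_rot: [3.141, -0.0, 1.075]
wrist_force: [0.8, -1.0, -0.0]
finger_gap: 56.4
```

Call:
carry_out --series '[{"delta_pos": [-20, -15, 10], "turn": [0, 0, -0.18], "hand": 0.6}, {"delta_pos": [-40, -30, 10], "turn": [0, 0, -0.36], "hand": 0.6}, {"delta_pos": [-65, -50, 10], "turn": [0, 0, -0.54], "hand": 0.6}, {"delta_pos": [-65, -50, 10], "turn": [0, 0, -0.72], "hand": 0.6}, {"delta_pos": [-65, -50, 10], "turn": [0, 0, -0.9], "hand": 0.6}, {"delta_pos": [-65, -50, 10], "turn": [0, 0, -1.08], "hand": 0.6}, {"delta_pos": [-65, -50, 10], "turn": [0, 0, -1.08], "hand": 0.6}, {"delta_pos": [-65, -50, 10], "turn": [0, 0, -1.08], "hand": 0.6}]'

```text
clock: 18.05
eef_pos: [441.3, -58.6, 235.6]
eef_rot: [3.142, 0.0, 0.004]
wrist_force: [-0.3, -0.5, 1.1]
finger_gap: 56.4
```

```bash
python3 - <<'E'
from clamps import *
st=read_state(); print(st["eef_pos"],st["eef_rot"],st["joints"].round(2),st["qd"].round(2),st["clock"])
c=get_calibration("wrist"); w=camera("wrist"); save(0,w,"w10",None,1.5)
for d in find(w,c,(0,0,512,290),2,130,150,"m10"):
    print(d["px"],d["area"].round(),len(d["holes"])); p=pose(d); 
    if p: print("   ",{k:np.round(v,3) for k,v in p.items()})
save(0,camera("top"),"t10")
E
```

```text
[441.297344   -58.57897393 235.6247423 ] [3.14156687e+00 8.55351558e-05 3.77524789e-03] [-0.21  0.04  1.76 -0.    1.35  1.35] [-0.    0.   -0.   -0.   -0.    0.01] 18.05
[46.  71.5] 11048.0 5
[187.5  33.5] 1126.0 3
    {'mid': array([575.728,  19.952]), 'sep': np.float64(25.111), 'yaw': np.float64(-0.152), 'L': np.float64(57.807), 'tipspread': np.float64(12.597), 'ax': array([ 0.988, -0.152])}
[389.   34.5] 633.0 0
[368.5  49.5] 176.0 0
[469. 149.] 9143.0 5
    {'mid': array([ 542.078, -344.309]), 'sep': np.float64(4.791), 'yaw': np.float64(3.122), 'L': np.float64(186.202), 'tipspread': np.float64(2.069), 'ax': array([-1.  ,  0.02])}
[373.8 135.5] 1295.0 2
    {'mid': array([ 427.876, -217.581]), 'sep': np.float64(71.606), 'yaw': np.float64(0.195), 'L': np.float64(116.878), 'tipspread': np.float64(5.486), 'ax': array([0.981, 0.194])}
[196.  135.8] 1284.0 4
    {'mid': array([524.993,  11.724]), 'sep': np.float64(64.978), 'yaw': np.float64(3.031), 'L': np.float64(118.887), 'tipspread': np.float64(3.388), 'ax': array([-0.994,  0.111])}
[358.5 101. ] 158.0 0
[279. 146.] 1415.0 3
    {'mid': array([518.115, -90.222]), 'sep': np.float64(25.107), 'yaw': np.float64(-3.009), 'L': np.float64(127.848), 'tipspread': np.float64(10.913), 'ax': array([-0.991, -0.132])}
[ 63.  182.5] 1112.0 0
[283.5 225.2] 230.0 0
[468.8 231. ] 153.0 0
```

View pics/w10.png

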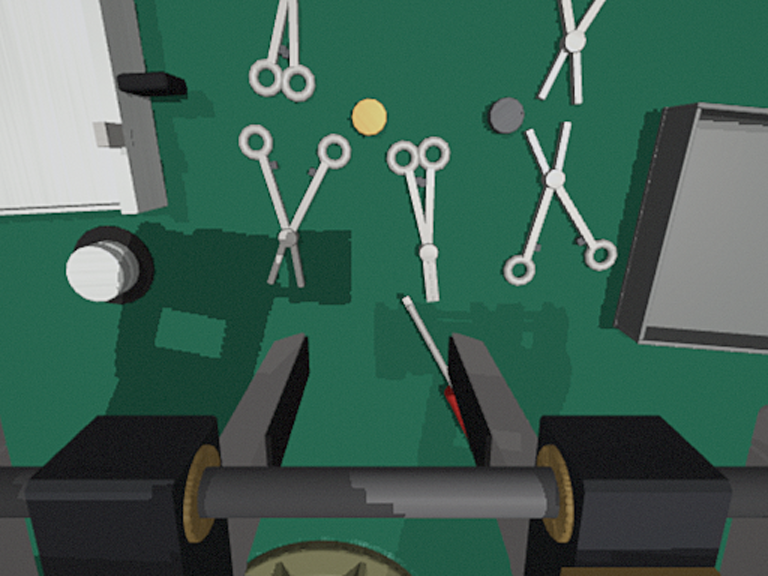

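View pics/t10.png

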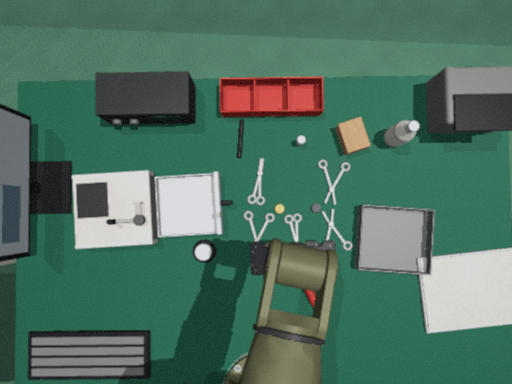

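```bash
python3 - <<'E'
from clamps import *
c=get_calibration("wrist")
f=lambda u,v:((u+.5)/1.5-.5,(v+.5)/1.5-.5)
for n,p in [("E",(288,238)),("B",(428.5,252)),("D",(555,180)),("C",(574,41))]: print(n,ray(c,f(*p),13).round(1))
for n,p,z in [("fin tip",(184,87),58),("plate nearR",(166,205),60),("plate corner topR",(131,212),60),("pad",(115,266),3)]: print(n,ray(c,f(*p),z).round(1))
E
```

```text
E [450.3  19.1  13. ]
B [ 438.5 -100.5   13. ]
D [ 499.  -202.4   13. ]
C [ 602.5 -206.1   13. ]
fin tip [563.8  77.5  58. ]
plate nearR [482.9  98.7  60. ]
plate corner topR [477.7 125.1  60. ]
pad [423.1 175.2   3. ]
```

Call:
carry_out --series '[{"delta_pos": [-4.5, -42.5, -60], "turn": [0, 0, 0.125], "hand": 0.45}, {"delta_pos": [-4.5, -42.5, -120], "turn": [0, 0, 0.125], "hand": 0.45}, {"delta_pos": [-4.5, -42.5, -160], "turn": [0, 0, 0.125], "hand": 0.45}, {"delta_pos": [-4.5, -42.5, -185], "turn": [0, 0, 0.125], "hand": 0.45}, {"delta_pos": [-4.5, -42.5, -185], "turn": [0, 0, 0.125], "hand": 0.45}, {"delta_pos": [-4.5, -42.5, -185], "turn": [0, 0, 0.125], "hand": 0.45}]'

```text
clock: 18.9
eef_pos: [437.5, -101.2, 51.8]
eef_rot: [3.141, -0.001, 0.126]
wrist_force: [-0.6, 0.3, 0.3]
finger_gap: 42.0
```

```bash
python3 - <<'E'
from clamps import *
st=read_state(); print(st["eef_pos"],st["eef_rot"],st["qd"].round(2),st["clock"])
c=get_calibration("wrist"); w=camera("wrist"); save(0,w,"w11",None,1.5)
print(proj(c,(436.5,-101,13))*1.5)
E
```

```text
[ 437.51788731 -101.17262996   51.76171507] [ 3.14097939e+00 -1.31012882e-03  1.25649192e-01] [ 0.   -0.01 -0.    0.   -0.    0.  ] 18.9
[379.36910439 325.35398534]
```

View pics/w11.png

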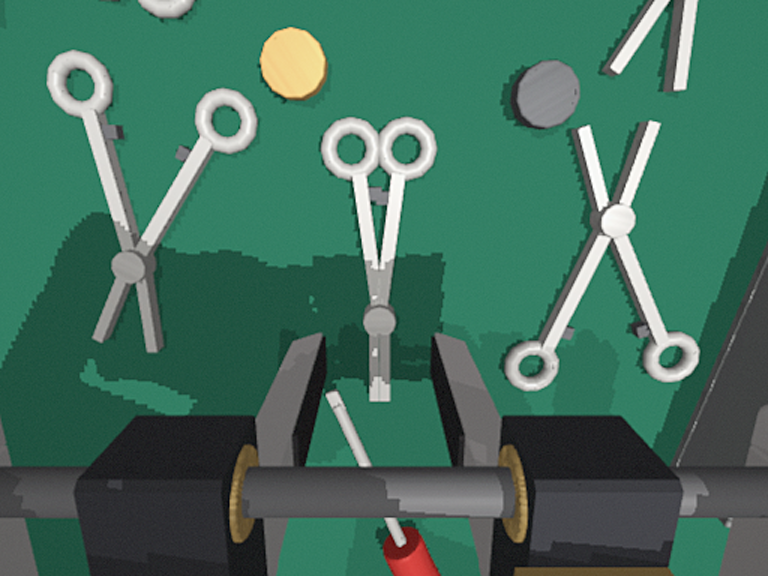

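```bash
python3 - <<'E'
from clamps import *
c=get_calibration("wrist")
f=lambda u,v:((u+.5)/1.5-.5,(v+.5)/1.5-.5)
for n,p,z in [("boss",(380,320),13),("jawtip",(380,397),8),("sd",(335,398),6)]: print(n,ray(c,f(*p),z).round(1))
E
```

```text
boss [ 439.4 -100.9   13. ]
jawtip [ 395.8 -106.5    8. ]
sd [391.2 -83.3   6. ]
```

Call:
carry_out --series '[{"delta_pos": [1.2, 0.2, -30], "turn": [0, 0, 0], "hand": 0.45}, {"delta_pos": [1.2, 0.2, -45], "turn": [0, 0, 0], "hand": 0.45}, {"delta_pos": [1.2, 0.2, -48.5], "turn": [0, 0, 0], "hand": 0.45}, {"delta_pos": [1.2, 0.2, -48.5], "turn": [0, 0, 0], "hand": 0}, {"delta_pos": [1.2, 0.2, -48.5], "turn": [0, 0, 0], "hand": 0}, {"delta_pos": [1.2, 0.2, -48.5], "turn": [0, 0, 0], "hand": 0}, {"delta_pos": [1.2, 0.2, -48.5], "turn": [0, 0, 0], "hand": 0}, {"delta_pos": [1.2, 0.2, -48.5], "turn": [0, 0, 0], "hand": 0}]' --squeeze 20

```text
clock: 19.95
eef_pos: [438.4, -100.9, 2.6]
eef_rot: [3.141, -0.001, 0.125]
wrist_force: [-1.3, 0.8, 6.4]
finger_gap: 15.3
```

Call:
carry_out --series '[{"delta_pos": [0, 0, 0], "turn": [0, 0, 0], "hand": 0}, {"delta_pos": [0, 0, 20], "turn": [0, 0, 0], "hand": 0}, {"delta_pos": [0, 0, 60], "turn": [0, 0, 0], "hand": 0}, {"delta_pos": [0, 0, 95], "turn": [0, 0, 0], "hand": 0}, {"delta_pos": [0, 0, 95], "turn": [0, 0, 0], "hand": 0}]'

```text
clock: 20.58
eef_pos: [439.2, -101.1, 99.2]
eef_rot: [3.14, -0.004, 0.125]
wrist_force: [-0.1, 0.3, -1.1]
finger_gap: 15.3
```

```bash
python3 - <<'E'
from clamps import *
st=read_state(); print(st["eef_pos"],st["eef_rot"],st["finger_gap"],st["clock"])
c=get_calibration("wrist"); w=camera("wrist"); save(0,w,"w12",None,1.5)
E
```

```text
[ 439.15636118 -101.14525735   99.20868498] [ 3.13980608 -0.00390544  0.12482946] 15.271498340116064 20.575
```

View pics/w12.png

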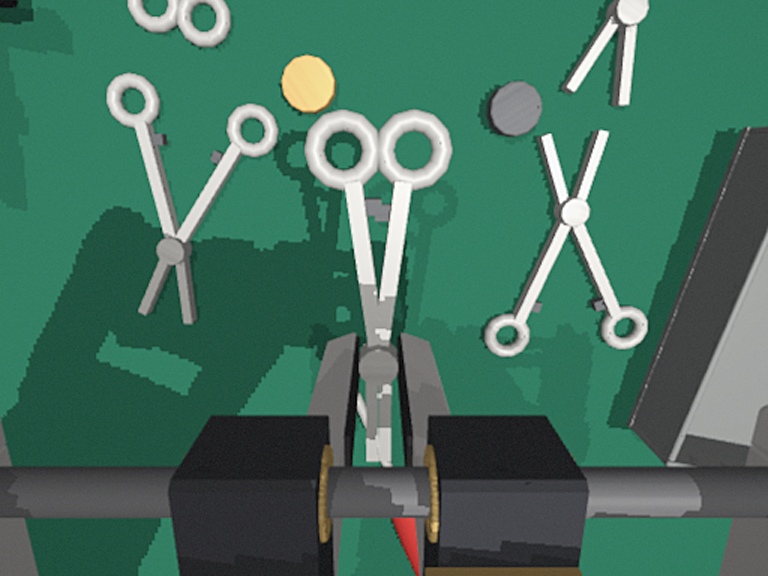

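Call:
carry_out --series '[{"delta_pos": [8, 24, 11], "turn": [0, 0, -0.01], "hand": 0}, {"delta_pos": [25, 70, 11], "turn": [0, 0, -0.03], "hand": 0}, {"delta_pos": [43, 120, 11], "turn": [0, 0, -0.05], "hand": 0}, {"delta_pos": [60, 170, 11], "turn": [0, 0, -0.075], "hand": 0}, {"delta_pos": [77, 220, 11], "turn": [0, 0, -0.075], "hand": 0}, {"delta_pos": [91, 260, 11], "turn": [0, 0, -0.075], "hand": 0}, {"delta_pos": [98.7, 284, 11], "turn": [0, 0, -0.075], "hand": 0}, {"delta_pos": [98.7, 284, 11], "turn": [0, 0, -0.075], "hand": 0}]'

```text
clock: 21.62
eef_pos: [536.2, 184.2, 106.2]
eef_rot: [3.141, 0.003, 0.052]
wrist_force: [-0.0, -1.0, -0.1]
finger_gap: 15.0
```

```bash
python3 - <<'E'
from clamps import *
st=read_state(); print(st["eef_pos"],st["eef_rot"],st["finger_gap"],st["clock"])
c=get_calibration("wrist"); w=camera("wrist"); save(0,w,"w13",None,1.5)
yaw=.05;R=np.array([[np.cos(yaw),-np.sin(yaw)],[np.sin(yaw),np.cos(yaw)]])
for q in [(-85,-84),(85,-84),(85,84),(-85,84)]:
    print(q,(proj(c,[*(np.array([561,222])+R@q),14])*1.5).round())
E
```

```text
[536.1791179  184.24201932 106.21537296] [3.14111582e+00 2.51143421e-03 5.17911204e-02] 14.969703632533587 21.625
(-85, -84) [455. 381.]
(85, -84) [471.  88.]
(85, 84) [151.  88.]
(-85, 84) [186. 381.]
```

View pics/w13.png

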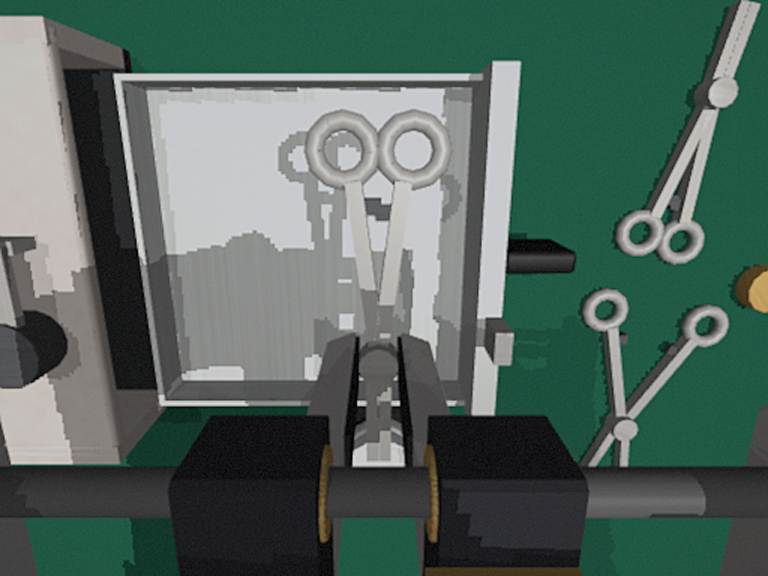

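Call:
carry_out --series '[{"delta_pos": [1, -1, -40], "turn": [0, 0, 0], "hand": 0}, {"delta_pos": [1, -1, -75], "turn": [0, 0, 0], "hand": 0}, {"delta_pos": [1, -1, -87], "turn": [0, 0, 0], "hand": 0}, {"delta_pos": [1, -1, -87], "turn": [0, 0, 0], "hand": 0}, {"delta_pos": [1, -1, -87], "turn": [0, 0, 0], "hand": 0}]'

```text
clock: 22.3
eef_pos: [538.5, 182.1, 22.5]
eef_rot: [-3.141, -0.002, 0.049]
wrist_force: [-0.5, -0.3, -0.2]
finger_gap: 15.4
```

Call:
carry_out --series '[{"delta_pos": [0, 0, -3], "turn": [0, 0, 0], "hand": 0}, {"delta_pos": [0, 0, -5], "turn": [0, 0, 0], "hand": 0}, {"delta_pos": [0, 0, -5], "turn": [0, 0, 0], "hand": 0}, {"delta_pos": [0, 0, -5], "turn": [0, 0, 0], "hand": 0.4}, {"delta_pos": [0, 0, -5], "turn": [0, 0, 0], "hand": 0.4}, {"delta_pos": [0, 0, -5], "turn": [0, 0, 0], "hand": 0.4}, {"delta_pos": [0, 0, 30], "turn": [0, 0, 0], "hand": 0.4}, {"delta_pos": [0, 0, 90], "turn": [0, 0, 0], "hand": 0.4}]'

```text
clock: 23.3
eef_pos: [536.7, 181.9, 110.6]
eef_rot: [3.141, 0.004, 0.05]
wrist_force: [0.3, 1.2, 0.3]
finger_gap: 37.8
```

```bash
python3 - <<'E'
from clamps import *
st=read_state(); print(st["eef_pos"],st["eef_rot"],st["finger_gap"],st["clock"])
c=get_calibration("wrist"); w=camera("wrist"); save(0,w,"w14",None,1.5)
save(0,camera("top"),"t14",(130,140,370,290),3)
E
```

```text
[536.70981667 181.89237579 110.59344704] [3.14073127 0.004019   0.04976665] 37.81251556846279 23.3
```

View pics/w14.png

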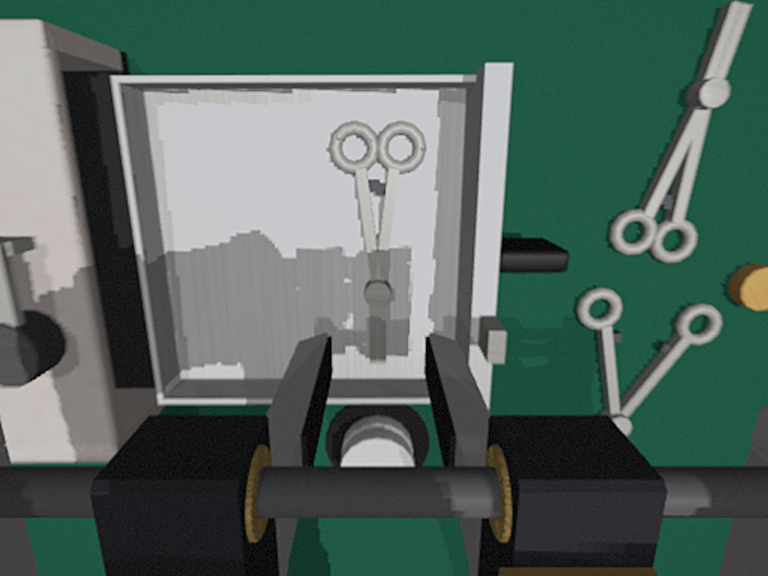

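View pics/t14.png

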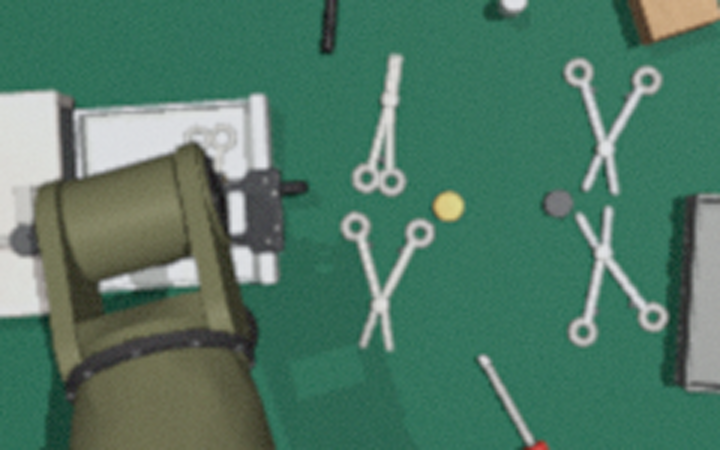

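Call:
carry_out --series '[{"delta_pos": [35, -50, 0], "turn": [0, 0, -0.05], "hand": 0.45}, {"delta_pos": [70, -100, 0], "turn": [0, 0, -0.12], "hand": 0.45}, {"delta_pos": [105, -150, -10], "turn": [0, 0, -0.2], "hand": 0.45}, {"delta_pos": [121, -175.5, -40], "turn": [0, 0, -0.205], "hand": 0.45}, {"delta_pos": [121, -175.5, -57], "turn": [0, 0, -0.205], "hand": 0.45}, {"delta_pos": [121, -175.5, -57], "turn": [0, 0, -0.205], "hand": 0.45}, {"delta_pos": [121, -175.5, -57], "turn": [0, 0, -0.205], "hand": 0.45}, {"delta_pos": [121, -175.5, -57], "turn": [0, 0, -0.205], "hand": 0.45}]'

```text
clock: 24.4
eef_pos: [659.1, 7.6, 55.5]
eef_rot: [-3.141, -0.002, -0.154]
wrist_force: [0.6, -0.4, 0.5]
finger_gap: 42.1
```

```bash
python3 - <<'E'
from clamps import *
st=read_state(); print(st["eef_pos"],st["eef_rot"],st["joints"].round(2),st["clock"])
c=get_calibration("wrist"); w=camera("wrist"); save(0,w,"w15",None,1.5)
print(proj(c,(658,6.3,13))*1.5)
hsv=cv2.cvtColor(w,cv2.COLOR_RGB2HSV)
E
```

```text
[659.0993027    7.55818007  55.50860577] [-3.14136738e+00 -1.82965553e-03 -1.54013782e-01] [-0.04  0.68  1.32  0.    1.14  1.68] 24.4
[383.16810527 321.94544299]
```

View pics/w15.png

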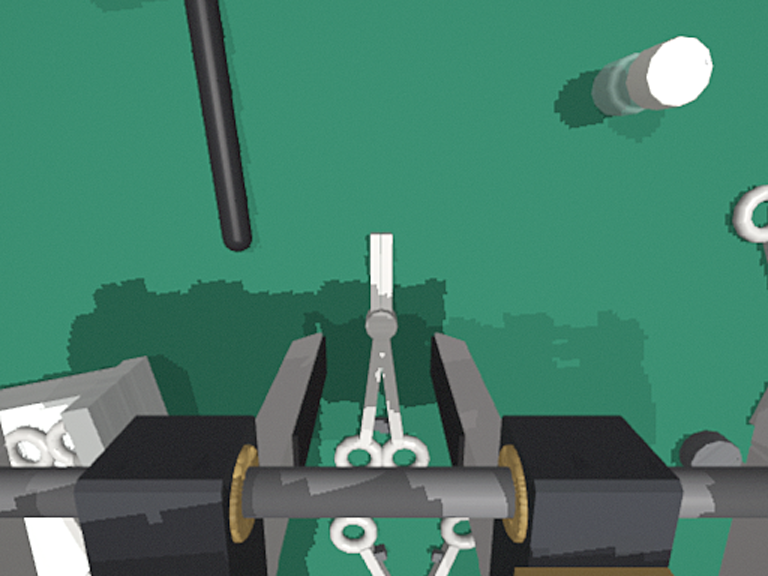

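Call:
carry_out --series '[{"delta_pos": [-1.2, -0.5, -30], "turn": [0, 0, 0], "hand": 0.45}, {"delta_pos": [-1.2, -0.5, -48], "turn": [0, 0, 0], "hand": 0.45}, {"delta_pos": [-1.2, -0.5, -52.5], "turn": [0, 0, 0], "hand": 0.45}, {"delta_pos": [-1.2, -0.5, -52.5], "turn": [0, 0, 0], "hand": 0}, {"delta_pos": [-1.2, -0.5, -52.5], "turn": [0, 0, 0], "hand": 0}, {"delta_pos": [-1.2, -0.5, -52.5], "turn": [0, 0, 0], "hand": 0}, {"delta_pos": [-1.2, -0.5, -52.5], "turn": [0, 0, 0], "hand": 0}, {"delta_pos": [-1.2, -0.5, -52.5], "turn": [0, 0, 0], "hand": 0}]'

```text
clock: 25.45
eef_pos: [657.9, 6.2, 2.3]
eef_rot: [-3.141, -0.001, -0.155]
wrist_force: [-1.3, 0.2, 6.3]
finger_gap: 15.6
```

Call:
carry_out --series '[{"delta_pos": [0, 0, 0], "turn": [0, 0, 0], "hand": 0}, {"delta_pos": [0, 0, 20], "turn": [0, 0, 0], "hand": 0}, {"delta_pos": [0, 0, 60], "turn": [0, 0, 0], "hand": 0}, {"delta_pos": [0, 0, 105], "turn": [0, 0, 0], "hand": 0}, {"delta_pos": [0, 0, 105], "turn": [0, 0, 0], "hand": 0}]'

```text
clock: 26.08
eef_pos: [659.3, 6.1, 111.8]
eef_rot: [-3.141, -0.007, -0.155]
wrist_force: [0.1, -0.3, 0.3]
finger_gap: 15.0
```

Call:
carry_out --series '[{"delta_pos": [-7, 24, 0], "turn": [0, 0, 0.02], "hand": 0}, {"delta_pos": [-20, 70, 0], "turn": [0, 0, 0.07], "hand": 0}, {"delta_pos": [-34, 116, 0], "turn": [0, 0, 0.13], "hand": 0}, {"delta_pos": [-48, 165, 0], "turn": [0, 0, 0.205], "hand": 0}, {"delta_pos": [-62, 212, 0], "turn": [0, 0, 0.205], "hand": 0}, {"delta_pos": [-73.5, 253, 0], "turn": [0, 0, 0.205], "hand": 0}, {"delta_pos": [-73.5, 253, 0], "turn": [0, 0, 0.205], "hand": 0}, {"delta_pos": [-73.5, 253, 0], "turn": [0, 0, 0.205], "hand": 0}]'

```text
clock: 27.08
eef_pos: [583.5, 259.2, 105.9]
eef_rot: [3.141, 0.001, 0.051]
wrist_force: [0.1, -0.6, -0.9]
finger_gap: 15.2
```

```bash
python3 - <<'E'
from clamps import *
st=read_state(); print(st["eef_pos"],st["eef_rot"],st["finger_gap"],st["joints"].round(2),st["clock"])
c=get_calibration("wrist"); w=camera("wrist"); save(0,w,"w16",None,1.5)
save(0,camera("side"),"s16")
E
```

```text
[583.45435063 259.19893669 105.93276685] [3.14108586e+00 1.29950307e-03 5.06476665e-02] 15.240093322453099 [ 0.36  0.59  1.35 -0.    1.21  1.88] 27.075
```

View pics/w16.png

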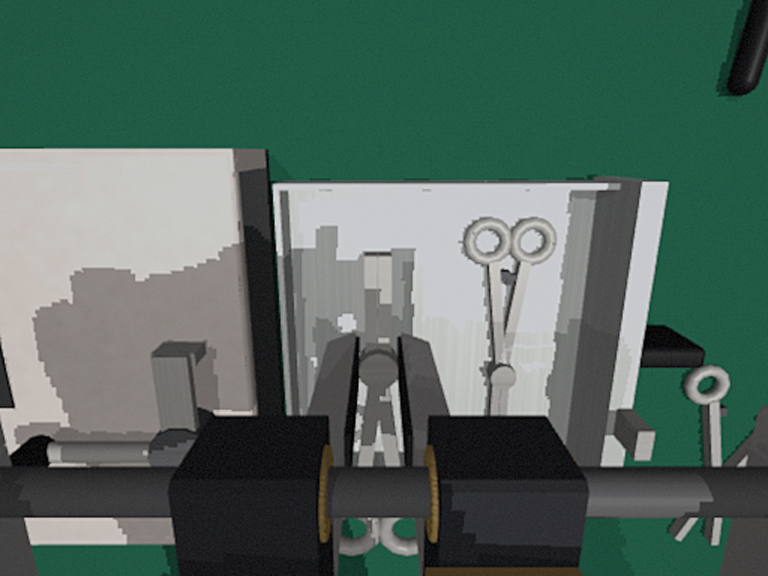

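View pics/s16.png

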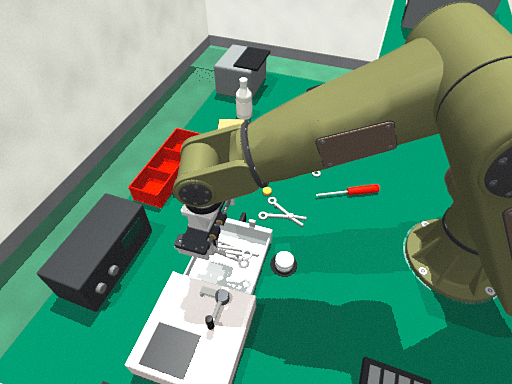

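Call:
carry_out --series '[{"delta_pos": [0, 0, -40], "turn": [0, 0, 0], "hand": 0}, {"delta_pos": [0, 0, -75], "turn": [0, 0, 0], "hand": 0}, {"delta_pos": [0, 0, -84], "turn": [0, 0, 0], "hand": 0}, {"delta_pos": [0, 0, -84], "turn": [0, 0, 0], "hand": 0}, {"delta_pos": [0, 0, -84], "turn": [0, 0, 0], "hand": 0}]'

```text
clock: 27.8
eef_pos: [584.9, 259.3, 24.3]
eef_rot: [-3.141, -0.002, 0.05]
wrist_force: [0.7, 0.4, -1.2]
finger_gap: 15.2
```

Call:
carry_out --series '[{"delta_pos": [0, 0, -4], "turn": [0, 0, 0], "hand": 0}, {"delta_pos": [0, 0, -7], "turn": [0, 0, 0], "hand": 0}, {"delta_pos": [0, 0, -7], "turn": [0, 0, 0], "hand": 0}, {"delta_pos": [0, 0, -7], "turn": [0, 0, 0], "hand": 0.35}, {"delta_pos": [0, 0, -7], "turn": [0, 0, 0], "hand": 0.35}, {"delta_pos": [0, 0, -7], "turn": [0, 0, 0], "hand": 0.35}, {"delta_pos": [0, 0, 30], "turn": [0, 0, 0], "hand": 0.35}, {"delta_pos": [0, 0, 85], "turn": [0, 0, 0], "hand": 0.35}]'

```text
clock: 28.8
eef_pos: [583.2, 258.8, 107.2]
eef_rot: [3.141, 0.003, 0.05]
wrist_force: [0.4, 0.3, 0.3]
finger_gap: 32.9
```

```bash
python3 - <<'E'
from clamps import *
st=read_state(); print(st["eef_pos"],st["eef_rot"],st["finger_gap"],st["clock"])
c=get_calibration("wrist"); w=camera("wrist"); save(0,w,"w17",None,1.5)
E
```

```text
[583.23857531 258.82289717 107.20668225] [3.14054565 0.00325623 0.04973999] 32.9224795660425 28.8
```

View pics/w17.png

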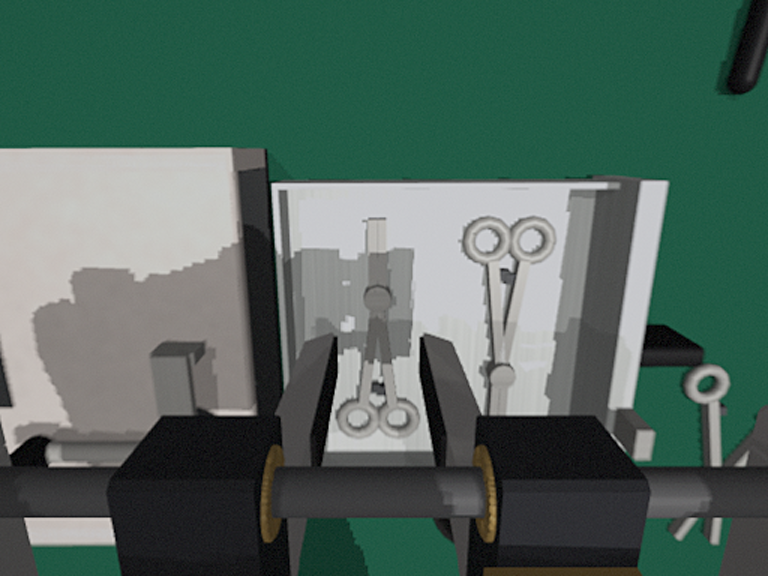

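Call:
carry_out --series '[{"delta_pos": [0, -10, 15], "turn": [0, 0, 0.18], "hand": 0.35}, {"delta_pos": [0, -30, 15], "turn": [0, 0, 0.36], "hand": 0.35}, {"delta_pos": [-5, -55, 15], "turn": [0, 0, 0.54], "hand": 0.35}, {"delta_pos": [-8, -80, 15], "turn": [0, 0, 0.72], "hand": 0.35}, {"delta_pos": [-10, -100, 15], "turn": [0, 0, 0.9], "hand": 0.35}, {"delta_pos": [-12, -125, 15], "turn": [0, 0, 1.08], "hand": 0.35}, {"delta_pos": [-15, -145, 15], "turn": [0, 0, 1.26], "hand": 0.35}, {"delta_pos": [-16.5, -156, 5], "turn": [0, 0, 1.44], "hand": 0.35}]'

```text
clock: 29.85
eef_pos: [567.9, 102.3, 113.1]
eef_rot: [3.14, -0.0, 1.495]
wrist_force: [-0.1, 0.2, -0.2]
finger_gap: 32.4
```

Call:
carry_out --series '[{"delta_pos": [0, 0, 0], "turn": [0, 0, 0.13], "hand": 0.35}, {"delta_pos": [0, 0, 0], "turn": [0, 0, 0.13], "hand": 0.35}, {"delta_pos": [0, 0, -20], "turn": [0, 0, 0.13], "hand": 0.35}, {"delta_pos": [0, 0, -20], "turn": [0, 0, 0.13], "hand": 0.35}, {"delta_pos": [0, 0, -20], "turn": [0, 0, 0.13], "hand": 0.35}]'

```text
clock: 30.48
eef_pos: [567.8, 103.4, 93.3]
eef_rot: [3.141, -0.0, 1.619]
wrist_force: [0.8, 0.8, 1.1]
finger_gap: 32.8
```

```bash
python3 - <<'E'
from clamps import *
st=read_state(); print(st["eef_pos"],st["eef_rot"],st["finger_gap"],st["clock"])
c=get_calibration("wrist"); w=camera("wrist"); save(0,w,"w18",None,1.5)
E
```

```text
[567.84936189 103.35137092  93.28478143] [ 3.14094479e+00 -4.45464658e-05  1.61855876e+00] 32.79196053968736 30.475
```

View pics/w18.png

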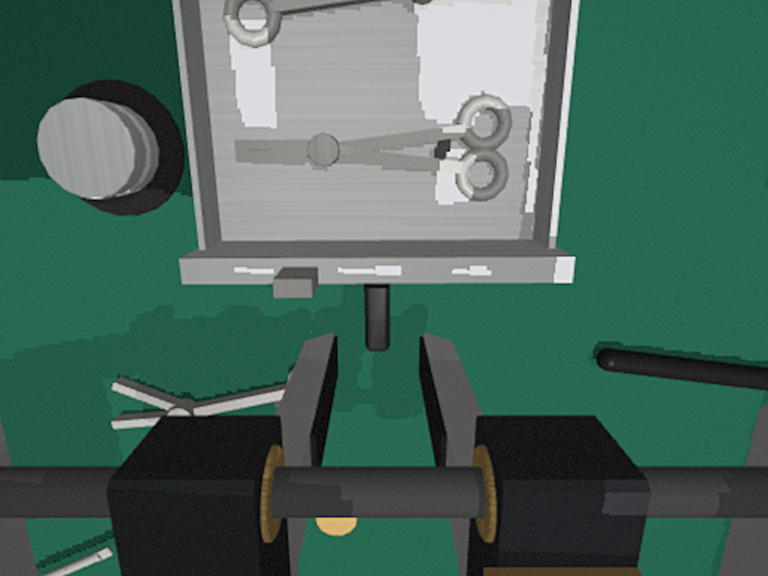

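Call:
carry_out --series '[{"delta_pos": [0, 0, -40], "turn": [0, 0, 0], "hand": 0.35}, {"delta_pos": [0, 0, -60], "turn": [0, 0, 0], "hand": 0.35}, {"delta_pos": [0, 0, -66], "turn": [0, 0, 0], "hand": 0.35}, {"delta_pos": [0, 0, -66], "turn": [0, 0, 0], "hand": 0}, {"delta_pos": [0, 0, -66], "turn": [0, 0, 0], "hand": 0}, {"delta_pos": [0, 0, -66], "turn": [0, 0, 0], "hand": 0}, {"delta_pos": [0, 0, -66], "turn": [0, 0, 0], "hand": 0}, {"delta_pos": [0, 0, -66], "turn": [0, 0, 0], "hand": 0}]'

```text
clock: 31.52
eef_pos: [567.4, 103.2, 27.7]
eef_rot: [-3.141, 0.0, 1.62]
wrist_force: [-5.7, -0.6, 6.4]
finger_gap: 11.8
```

Call:
carry_out --series '[{"delta_pos": [-0.2, 4, 0], "turn": [0, 0, 0], "hand": 0}, {"delta_pos": [-0.7, 14, 0], "turn": [0, 0, 0], "hand": 0}, {"delta_pos": [-1.4, 28, 0], "turn": [0, 0, 0], "hand": 0}, {"delta_pos": [-2.1, 42, 0], "turn": [0, 0, 0], "hand": 0}, {"delta_pos": [-2.8, 56, 0], "turn": [0, 0, 0], "hand": 0}, {"delta_pos": [-3.5, 70, 0], "turn": [0, 0, 0], "hand": 0}, {"delta_pos": [-4.2, 84, 0], "turn": [0, 0, 0], "hand": 0}, {"delta_pos": [-4.9, 98, 0], "turn": [0, 0, 0], "hand": 0}]' --squeeze 25

```text
clock: 32.52
eef_pos: [562.3, 201.6, 27.7]
eef_rot: [-3.141, 0.0, 1.62]
wrist_force: [-7.6, -2.2, 7.3]
finger_gap: 12.0
```

Call:
carry_out --series '[{"delta_pos": [-0.7, 14, 0], "turn": [0, 0, 0], "hand": 0}, {"delta_pos": [-1.4, 28, 0], "turn": [0, 0, 0], "hand": 0}, {"delta_pos": [-2.1, 42, 0], "turn": [0, 0, 0], "hand": 0}, {"delta_pos": [-2.8, 56, 0], "turn": [0, 0, 0], "hand": 0}, {"delta_pos": [-3.5, 70, 0], "turn": [0, 0, 0], "hand": 0}, {"delta_pos": [-4.2, 82, 0], "turn": [0, 0, 0], "hand": 0}, {"delta_pos": [-4.4, 88, 0], "turn": [0, 0, 0], "hand": 0}, {"delta_pos": [-4.4, 88, 0], "turn": [0, 0, 0], "hand": 0}]'

```text
clock: 33.52
eef_pos: [557.7, 288.6, 27.6]
eef_rot: [-3.14, 0.002, 1.62]
wrist_force: [-8.4, -7.6, 8.0]
finger_gap: 11.5
```

Call:
carry_out --series '[{"delta_pos": [0, 1.5, 0], "turn": [0, 0, 0], "hand": 0}, {"delta_pos": [0, 1.5, 0], "turn": [0, 0, 0], "hand": 0}, {"delta_pos": [0, 1.5, 0], "turn": [0, 0, 0], "hand": 0}]'

```text
clock: 33.9
eef_pos: [557.7, 288.7, 27.5]
eef_rot: [-3.139, 0.003, 1.62]
wrist_force: [-10.8, -16.1, 12.0]
finger_gap: 12.2
```

Call:
carry_out --series '[{"delta_pos": [0, 0, 0], "turn": [0, 0, 0], "hand": 0.4}, {"delta_pos": [0, 0, 0], "turn": [0, 0, 0], "hand": 0.4}, {"delta_pos": [0, 0, 0], "turn": [0, 0, 0], "hand": 0.4}, {"delta_pos": [0, 0, 40], "turn": [0, 0, 0], "hand": 0.4}, {"delta_pos": [0, 0, 95], "turn": [0, 0, 0], "hand": 0.4}, {"delta_pos": [-5, 20, 130], "turn": [0, 0, 0], "hand": 0.4}, {"delta_pos": [-20, 65, 130], "turn": [0, 0, 0], "hand": 0.4}, {"delta_pos": [-38, 115, 130], "turn": [0, 0, 0], "hand": 0.4}]'

```text
clock: 34.9
eef_pos: [520.1, 406.7, 157.3]
eef_rot: [3.141, -0.001, 1.619]
wrist_force: [0.7, 0.3, -0.2]
finger_gap: 37.8
```

Call:
carry_out --series '[{"delta_pos": [-4, 20, 0], "turn": [0, 0, 0], "hand": 0.4}, {"delta_pos": [-4, 20, 0], "turn": [0, 0, 0], "hand": 0.4}, {"delta_pos": [-4, 20, 0], "turn": [0, 0, 0], "hand": 0.4}, {"delta_pos": [-4, 20, 0], "turn": [0, 0, 0], "hand": 0.4}]'

```text
clock: 35.4
eef_pos: [517.0, 424.5, 156.8]
eef_rot: [3.142, 0.0, 1.618]
wrist_force: [1.5, -0.3, 0.2]
finger_gap: 37.9
```

```bash
python3 - <<'E'
from clamps import *
st=read_state(); print(st["eef_pos"],st["eef_rot"],st["finger_gap"],st["clock"])
c=get_calibration("wrist"); w=camera("wrist"); save(0,w,"w19",None,1.5)
print(proj(c,(515.7,425.5,125))*1.5)
E
```

```text
[516.98927291 424.46590252 156.7734035 ] [3.14150204e+00 7.35914505e-05 1.61824657e+00] 37.877088900417704 35.4
[373.85487601 327.27863365]
```

View pics/w19.png

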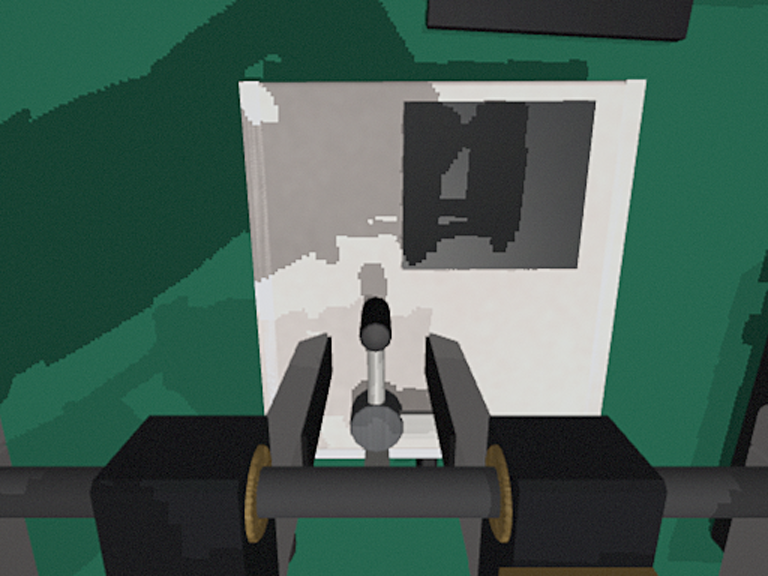

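Call:
carry_out --series '[{"delta_pos": [-1, -1.5, -40], "turn": [0, 0, 0], "hand": 0.4}, {"delta_pos": [-1, -1.5, -57], "turn": [0, 0, 0], "hand": 0.4}, {"delta_pos": [-1, -1.5, -59], "turn": [0, 0, 0], "hand": 0.4}, {"delta_pos": [-1, -1.5, -59], "turn": [0, 0, 0], "hand": 0}, {"delta_pos": [-1, -1.5, -59], "turn": [0, 0, 0], "hand": 0}, {"delta_pos": [-1, -1.5, -59], "turn": [0, 0, 0], "hand": 0}, {"delta_pos": [-1, -1.5, -59], "turn": [0, 0, 0], "hand": 0}]' --squeeze 10

```text
clock: 36.33
eef_pos: [515.6, 424.5, 98.5]
eef_rot: [3.14, -0.001, 1.62]
wrist_force: [0.6, 0.7, 5.5]
finger_gap: 15.6
```

Call:
carry_out --series '[{"delta_pos": [7, 0, 0], "turn": [0, 0, 0], "hand": 0}, {"delta_pos": [15.4, -0.8, 0], "turn": [0, 0, 0], "hand": 0}, {"delta_pos": [28.9, -4.6, 0], "turn": [0, 0, 0], "hand": 0}, {"delta_pos": [41.3, -10.9, 0], "turn": [0, 0, 0], "hand": 0}, {"delta_pos": [52.3, -19.6, 0], "turn": [0, 0, 0], "hand": 0}, {"delta_pos": [61.3, -30.3, 0], "turn": [0, 0, 0], "hand": 0}, {"delta_pos": [61.3, -30.3, 0], "turn": [0, 0, 0], "hand": 0}]'

```text
clock: 37.2
eef_pos: [577.6, 392.6, 97.4]
eef_rot: [3.141, 0.0, 1.618]
wrist_force: [2.2, 0.2, 0.8]
finger_gap: 15.8
```

Low forces. Continuing the arc to the locked stop.

Call:
carry_out --series '[{"delta_pos": [6.7, -12.2, 0], "turn": [0, 0, 0], "hand": 0}, {"delta_pos": [10, -22.2, 0], "turn": [0, 0, 0], "hand": 0}, {"delta_pos": [11.8, -32.5, 0], "turn": [0, 0, 0], "hand": 0}, {"delta_pos": [12.1, -36.5, 0], "turn": [0, 0, 0], "hand": 0}, {"delta_pos": [12.1, -38, 0], "turn": [0, 0, 0], "hand": 0}, {"delta_pos": [12.1, -38, 0], "turn": [0, 0, 0], "hand": 0}, {"delta_pos": [12.1, -38, 0], "turn": [0, 0, 0], "hand": 0}]'

```text
clock: 38.08
eef_pos: [589.1, 355.6, 97.6]
eef_rot: [3.141, 0.001, 1.62]
wrist_force: [4.9, 1.3, -3.2]
finger_gap: 15.9
```

Call:
carry_out --series '[{"delta_pos": [0, -3, 0], "turn": [0, 0, 0], "hand": 0}, {"delta_pos": [0, -5, 0], "turn": [0, 0, 0], "hand": 0}, {"delta_pos": [0, -5, 0], "turn": [0, 0, 0], "hand": 0}, {"delta_pos": [0, -5, 0], "turn": [0, 0, 0], "hand": 0}]' --squeeze 15

```text
clock: 38.58
eef_pos: [589.2, 352.8, 97.8]
eef_rot: [3.139, -0.003, 1.621]
wrist_force: [8.8, 14.5, -7.1]
finger_gap: 15.6
```

```bash
python3 - <<'E'
from clamps import *
st=read_state(); print(st["eef_pos"],st["wrist_force"],st["finger_gap"],st["clock"])
c=get_calibration("wrist"); w=camera("wrist"); save(0,w,"w20",None,1.5)
E
```

```text
[589.16976343 352.79799822  97.81454449] [ 8.82588474 14.47364291 -7.12172223] 15.621297792403691 38.575
```

View pics/w20.png

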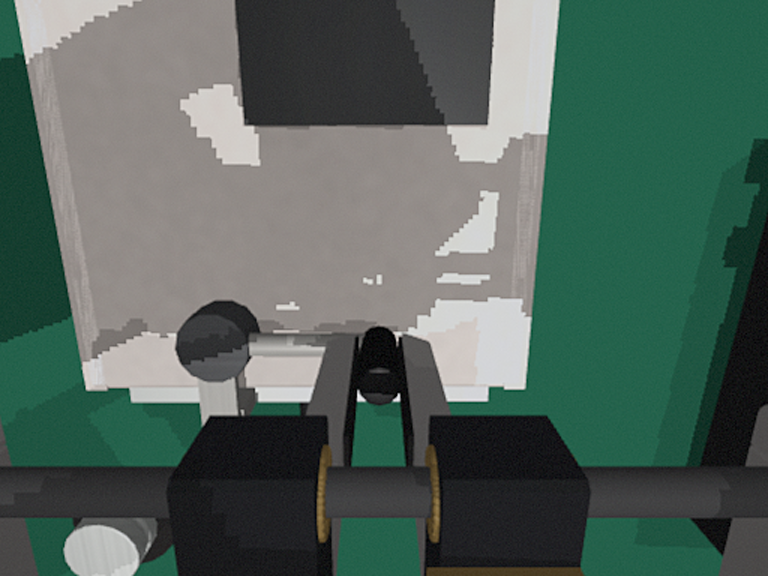

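Call:
carry_out --series '[{"delta_pos": [0, 3, 0], "turn": [0, 0, 0], "hand": 0}, {"delta_pos": [0, 3, 0], "turn": [0, 0, 0], "hand": 0.4}, {"delta_pos": [0, 3, 0], "turn": [0, 0, 0], "hand": 0.4}, {"delta_pos": [0, 3, 0], "turn": [0, 0, 0], "hand": 0.4}, {"delta_pos": [0, 3, 25], "turn": [0, 0, 0], "hand": 0.4}, {"delta_pos": [0, 3, 80], "turn": [0, 0, 0], "hand": 0.4}, {"delta_pos": [-20, -40, 120], "turn": [0, 0, -0.18], "hand": 0.4}, {"delta_pos": [-40, -90, 120], "turn": [0, 0, -0.36], "hand": 0.4}]'

```text
clock: 39.62
eef_pos: [548.9, 260.5, 221.0]
eef_rot: [3.137, -0.004, 1.255]
wrist_force: [1.2, -0.1, 0.2]
finger_gap: 37.6
```

```bash
python3 - <<'E'
from clamps import *
st=read_state(); print(st["eef_pos"],st["eef_rot"],st["clock"])
w=camera("top"); save(0,w,"t21",(60,140,360,290),2.6)
save(0,camera("side"),"s21",(130,180,350,370),3.5)
c=get_calibration("top")
for d in find(w,c):
    p=pose(d); 
    if p:
        a=np.arcsin(min(1,p["sep"]/168)); b=p["mid"]+p["ax"]*84*np.cos(a)
        print({k:np.round(v,3) for k,v in p.items() if k!="ax"},"jaw",2*(a-.149),"boss",b.round(1))
E
```

```text
[548.88409617 260.484958   220.95182367] [ 3.13733759 -0.00355718  1.25493826] 39.625
{'mid': array([ 675.437, -218.377]), 'sep': np.float64(69.457), 'yaw': np.float64(3.015), 'L': np.float64(119.807), 'tipspread': np.float64(34.317)} jaw 0.5544422444356216 boss [ 599.6 -208.7]
{'mid': array([ 425.975, -218.485]), 'sep': np.float64(72.06), 'yaw': np.float64(0.199), 'L': np.float64(118.889), 'tipspread': np.float64(35.943)} jaw 0.5886179419321824 boss [ 500.4 -203.5]
{'mid': array([523.145,  10.787]), 'sep': np.float64(65.147), 'yaw': np.float64(3.031), 'L': np.float64(121.117), 'tipspread': np.float64(34.171)} jaw 0.4984399559057399 boss [446.2  19.4]
```

View pics/t21.png

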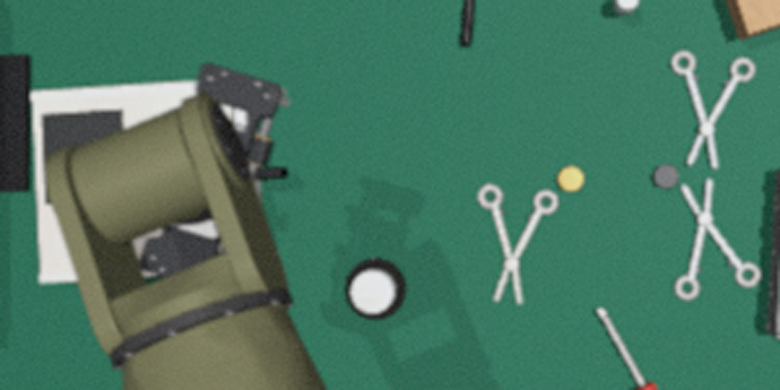

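View pics/s21.png

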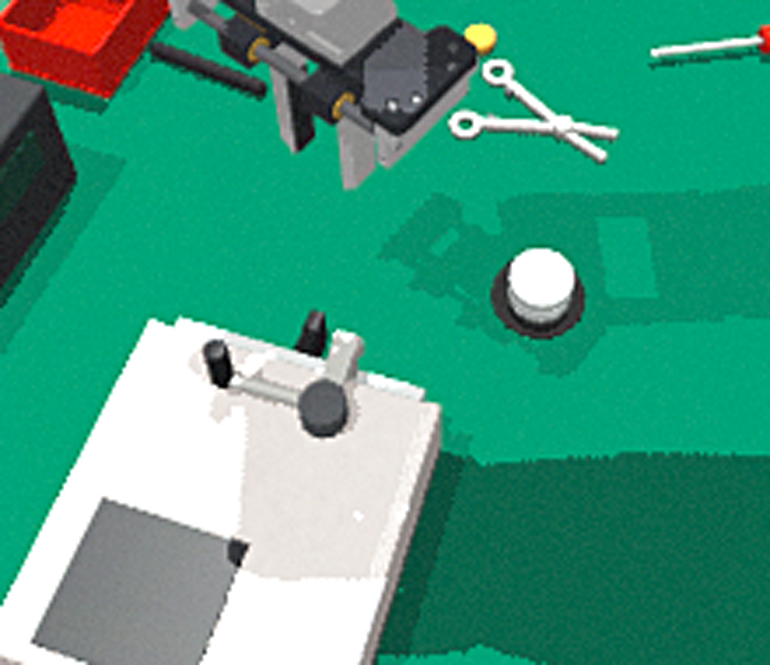

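Call:
carry_out --series '[{"delta_pos": [-13, -30, 0], "turn": [0, 0, -0.18], "hand": 0.45}, {"delta_pos": [-25, -60, -5], "turn": [0, 0, -0.36], "hand": 0.45}, {"delta_pos": [-38, -90, -15], "turn": [0, 0, -0.54], "hand": 0.45}, {"delta_pos": [-51, -121, -30], "turn": [0, 0, -0.72], "hand": 0.45}, {"delta_pos": [-64, -151, -50], "turn": [0, 0, -0.9], "hand": 0.45}, {"delta_pos": [-77, -181, -75], "turn": [0, 0, -1.08], "hand": 0.45}, {"delta_pos": [-90, -211, -105], "turn": [0, 0, -1.26], "hand": 0.45}, {"delta_pos": [-101.4, -241, -135], "turn": [0, 0, -1.366], "hand": 0.45}]'

```text
clock: 40.72
eef_pos: [447.1, 19.2, 82.0]
eef_rot: [-3.142, -0.001, -0.11]
wrist_force: [0.7, -0.4, -0.9]
finger_gap: 42.4
```

Call:
carry_out --series '[{"delta_pos": [0, 0, -30], "turn": [0, 0, 0], "hand": 0.45}, {"delta_pos": [0, 0, -30], "turn": [0, 0, 0], "hand": 0.45}, {"delta_pos": [0, 0, -30], "turn": [0, 0, 0], "hand": 0.45}]'

```text
clock: 41.1
eef_pos: [448.0, 20.2, 53.7]
eef_rot: [-3.141, -0.001, -0.105]
wrist_force: [-0.1, -0.1, -0.4]
finger_gap: 42.5
```

```bash
cat > w.py <<'E'
from clamps import *
import sys
name=sys.argv[1]
st=read_state(); print(st["eef_pos"],st["eef_rot"],st["finger_gap"],st["wrist_force"].round(1),st["joints"].round(2),st["clock"])
c=get_calibration("wrist"); w=camera("wrist"); save(0,w,name,None,1.5); np.save("w.npy",w)
if len(sys.argv)>2: print((proj(c,[float(a) for a in sys.argv[2:5]])*1.5).round(1))
E
python3 w.py w22 447.5 19.3 13
```

```text
[448.03957423  20.20838932  53.67536842] [-3.14146377e+00 -1.10418744e-03 -1.05166397e-01] 42.50175835851293 [-0.1 -0.1 -0.4] [-0.04  0.28  1.95  0.    0.92  1.64] 41.1
[382.3 322.4]
```

View pics/w22.png

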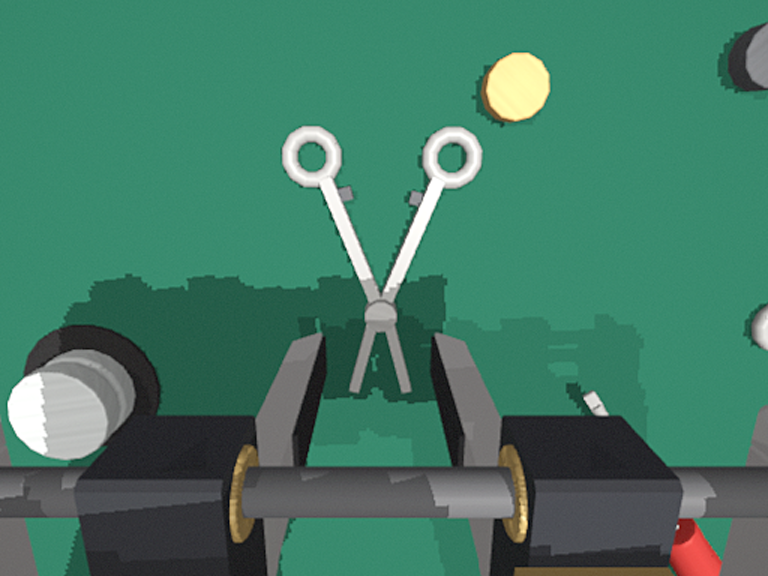

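```bash
python3 - <<'E'
from clamps import *
c=get_calibration("wrist"); st=read_state()
T=c["pose"]; p=st["eef_pos"]
# in the tool-fixed frame: projected pixel of a point 10.4mm above the TCP
print(proj(c,p+[0,0,10.4])*1.5,[proj(c,p+[dx,0,10.4])[1]*1.5 for dx in(-5,5)])
f=lambda u,v:((u+.5)/1.5-.5,(v+.5)/1.5-.5)
print(ray(c,f(380.5,314),13))
E
```

```text
[380.9544715  367.06476621] [np.float64(378.84884292432025), np.float64(355.1061248862263)]
[452.08768703  19.83228865  13.        ]
```

Call:
carry_out --series '[{"delta_pos": [3.3, -0.3, -30], "turn": [0, 0, 0], "hand": 0.45}, {"delta_pos": [3.3, -0.3, -46], "turn": [0, 0, 0], "hand": 0.45}, {"delta_pos": [3.3, -0.3, -51], "turn": [0, 0, 0], "hand": 0.45}, {"delta_pos": [3.3, -0.3, -51], "turn": [0, 0, 0], "hand": 0}, {"delta_pos": [3.3, -0.3, -51], "turn": [0, 0, 0], "hand": 0}, {"delta_pos": [3.3, -0.3, -51], "turn": [0, 0, 0], "hand": 0}, {"delta_pos": [3.3, -0.3, -51], "turn": [0, 0, 0], "hand": 0}, {"delta_pos": [3.3, -0.3, -51], "turn": [0, 0, 0], "hand": 0}]' --squeeze 15

```text
clock: 42.15
eef_pos: [451.0, 19.6, 2.2]
eef_rot: [-3.142, -0.001, -0.106]
wrist_force: [-1.3, -0.4, 6.4]
finger_gap: 15.6
```

Call:
carry_out --series '[{"delta_pos": [0, 0, 0], "turn": [0, 0, 0], "hand": 0}, {"delta_pos": [0, 0, 20], "turn": [0, 0, 0], "hand": 0}, {"delta_pos": [0, 0, 60], "turn": [0, 0, 0], "hand": 0}, {"delta_pos": [0, 0, 95], "turn": [0, 0, 0], "hand": 0}, {"delta_pos": [0, 0, 95], "turn": [0, 0, 0], "hand": 0}]'

```text
clock: 42.78
eef_pos: [451.7, 19.5, 98.8]
eef_rot: [-3.141, -0.004, -0.106]
wrist_force: [-0.2, -0.3, -0.9]
finger_gap: 15.6
```

```bash
python3 w.py w23
```

```text
[451.73230786  19.54363322  98.77290356] [-3.14128618 -0.00440009 -0.10618859] 15.594900810033314 [-0.2 -0.3 -0.9] [-0.04  0.21  1.91  0.    1.02  1.64] 42.775
```

View pics/w23.png

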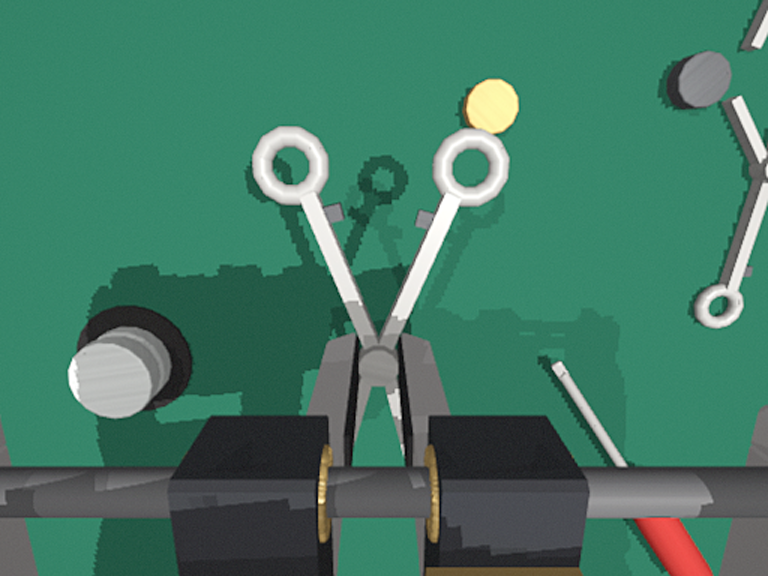

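Call:
carry_out --series '[{"delta_pos": [-1, -24, 0], "turn": [0, 0, 0], "hand": 0}, {"delta_pos": [-4, -72, 0], "turn": [0, 0, 0.01], "hand": 0}, {"delta_pos": [-7, -122, 0], "turn": [0, 0, 0.02], "hand": 0}, {"delta_pos": [-10, -172, 0], "turn": [0, 0, 0.028], "hand": 0}, {"delta_pos": [-13, -222, 0], "turn": [0, 0, 0.028], "hand": 0}, {"delta_pos": [-16, -272, 0], "turn": [0, 0, 0.028], "hand": 0}, {"delta_pos": [-19, -322, 0], "turn": [0, 0, 0.028], "hand": 0}, {"delta_pos": [-22, -372, 0], "turn": [0, 0, 0.028], "hand": 0}]'

```text
clock: 43.82
eef_pos: [427.7, -353.7, 95.0]
eef_rot: [-3.14, 0.002, -0.078]
wrist_force: [0.9, 0.4, 0.7]
finger_gap: 14.8
```

Call:
carry_out --series '[{"delta_pos": [-2, -45, 0], "turn": [0, 0, 0], "hand": 0}, {"delta_pos": [-4, -80, 0], "turn": [0, 0, 0], "hand": 0}, {"delta_pos": [-4, -88, 0], "turn": [0, 0, 0], "hand": 0}, {"delta_pos": [-4, -88, 0], "turn": [0, 0, 0], "hand": 0}, {"delta_pos": [-4, -88, 0], "turn": [0, 0, 0], "hand": 0}]'

```text
clock: 44.45
eef_pos: [424.8, -439.3, 96.3]
eef_rot: [-3.141, 0.001, -0.077]
wrist_force: [0.1, 0.6, -0.1]
finger_gap: 15.6
```

```bash
python3 w.py w24
```

```text
[ 424.77845868 -439.25730411   96.27648012] [-3.14094261e+00  5.25573917e-04 -7.72572937e-02] 15.562486037363097 [ 0.1  0.6 -0.1] [-0.86  0.54  1.45  0.    1.16  0.79] 44.45
```

View pics/w24.png

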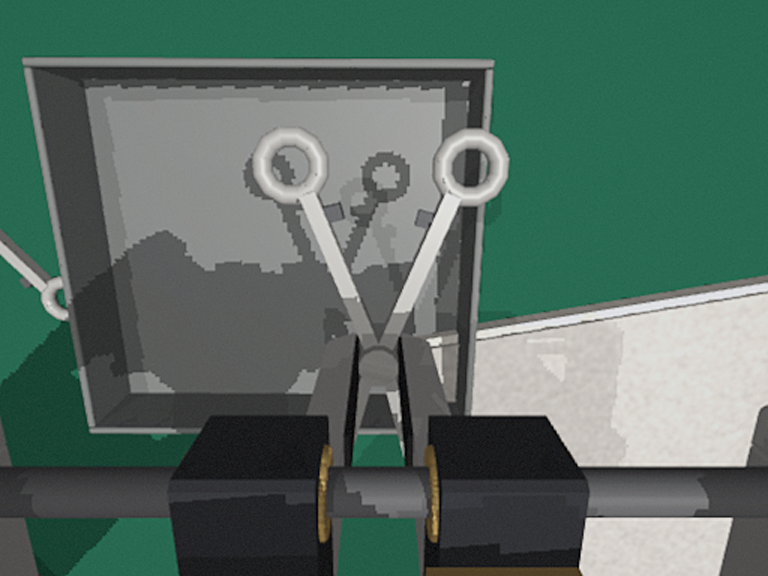

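```bash
python3 - <<'E'
from clamps import *
c=get_calibration("wrist")
f=lambda u,v:((u+.5)/1.5-.5,(v+.5)/1.5-.5)
P=[ray(c,f(*p),45)[:2] for p in [(24,61),(493,62),(92,431)]]
print(np.round(P,1),np.linalg.norm(P[0]-P[1]),np.linalg.norm(P[0]-P[2]),(P[1]+P[2])/2)
d=P[0]-P[1];print(np.arctan2(d[1],d[0])-np.pi/2)
E
```

```text
[[ 554.8 -291.4]
 [ 538.5 -497.8]
 [ 369.7 -276.8]] 207.03547405254153 185.72561055142788 [ 454.08903646 -387.27205088]
-0.07894122545092386
```

Call:
carry_out --series '[{"delta_pos": [13.3, 2.3, 0], "turn": [0, 0, 0], "hand": 0}, {"delta_pos": [13.3, 2.3, -40], "turn": [0, 0, 0], "hand": 0}, {"delta_pos": [13.3, 2.3, -75], "turn": [0, 0, 0], "hand": 0}, {"delta_pos": [13.3, 2.3, -84], "turn": [0, 0, 0], "hand": 0}, {"delta_pos": [13.3, 2.3, -84], "turn": [0, 0, 0], "hand": 0}, {"delta_pos": [13.3, 2.3, -84], "turn": [0, 0, 0], "hand": 0}]'

```text
clock: 45.25
eef_pos: [438.6, -438.7, 14.3]
eef_rot: [3.14, -0.002, -0.078]
wrist_force: [-0.4, -0.6, -0.8]
finger_gap: 15.4
```

Call:
carry_out --series '[{"delta_pos": [0, 0, -4], "turn": [0, 0, 0], "hand": 0}, {"delta_pos": [0, 0, -7], "turn": [0, 0, 0], "hand": 0}, {"delta_pos": [0, 0, -7], "turn": [0, 0, 0], "hand": 0}, {"delta_pos": [0, 0, -7], "turn": [0, 0, 0], "hand": 0.32}, {"delta_pos": [0, 0, -7], "turn": [0, 0, 0], "hand": 0.32}, {"delta_pos": [0, 0, -7], "turn": [0, 0, 0], "hand": 0.32}, {"delta_pos": [0, 0, 30], "turn": [0, 0, 0], "hand": 0.32}, {"delta_pos": [0, 0, 90], "turn": [0, 0, 0], "hand": 0.32}]'

```text
clock: 46.25
eef_pos: [437.1, -437.3, 102.0]
eef_rot: [-3.139, 0.003, -0.078]
wrist_force: [0.6, -0.2, 1.1]
finger_gap: 29.7
```

```bash
python3 w.py w25
```

```text
[ 437.11103318 -437.32954984  102.03503797] [-3.13878838e+00  2.89680189e-03 -7.82816614e-02] 29.71306604796609 [ 0.6 -0.2  1.1] [-0.84  0.55  1.42  0.    1.18  0.8 ] 46.25
```

View pics/w25.png

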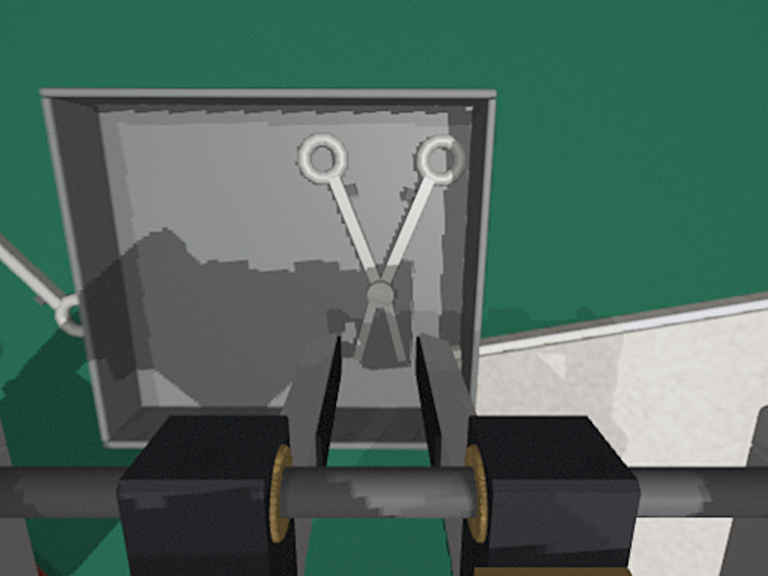

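Call:
carry_out --series '[{"delta_pos": [25, 35, 10], "turn": [0, 0, 0], "hand": 0.4}, {"delta_pos": [55, 77, 10], "turn": [0, 0, -0.02], "hand": 0.45}, {"delta_pos": [85, 119, 10], "turn": [0, 0, -0.049], "hand": 0.45}, {"delta_pos": [115, 161, 0], "turn": [0, 0, -0.049], "hand": 0.45}, {"delta_pos": [145, 203, -20], "turn": [0, 0, -0.049], "hand": 0.45}, {"delta_pos": [165, 230, -45], "turn": [0, 0, -0.049], "hand": 0.45}, {"delta_pos": [165, 230, -48], "turn": [0, 0, -0.049], "hand": 0.45}, {"delta_pos": [165, 230, -48], "turn": [0, 0, -0.049], "hand": 0.45}]'

```text
clock: 47.3
eef_pos: [602.7, -208.7, 54.8]
eef_rot: [3.141, -0.0, -0.127]
wrist_force: [-0.1, -0.6, 0.1]
finger_gap: 42.4
```

Call:
carry_out --series '[{"delta_pos": [0, 0, 0], "turn": [0, 0, 0], "hand": 0.45}, {"delta_pos": [0, 0, 0], "turn": [0, 0, 0], "hand": 0.45}]'

```text
clock: 47.55
eef_pos: [602.8, -209.0, 55.4]
eef_rot: [3.141, -0.001, -0.128]
wrist_force: [-0.4, -0.0, 0.3]
finger_gap: 42.1
```

```bash
python3 w.py w26 602 -207.5 13
```

```text
[ 602.78554028 -209.00094406   55.39475572] [ 3.14133226e+00 -1.02599352e-03 -1.28363226e-01] 42.056488867398585 [-0.4 -0.   0.3] [-0.39  0.64  1.39  0.    1.11  1.31] 47.55
[377.4 322.2]
```

View pics/w26.png

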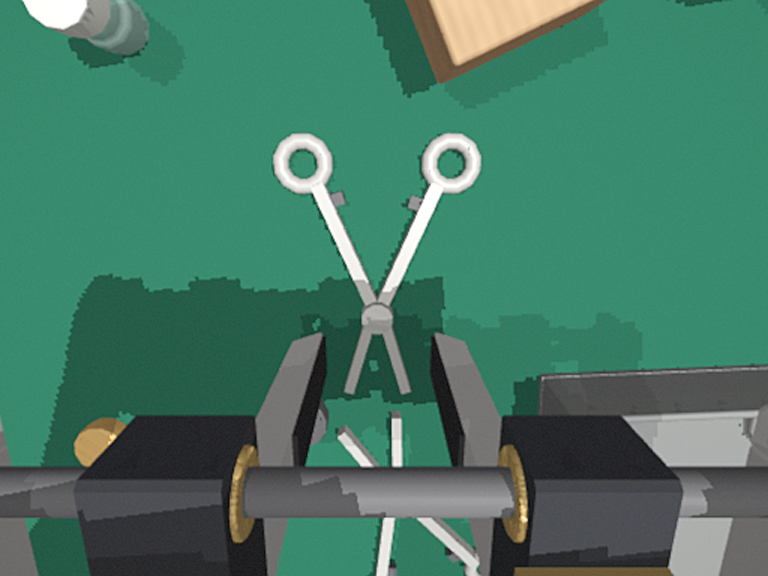

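Call:
carry_out --series '[{"delta_pos": [1.3, 1.6, -30], "turn": [0, 0, 0], "hand": 0.45}, {"delta_pos": [1.3, 1.6, -48], "turn": [0, 0, 0], "hand": 0.45}, {"delta_pos": [1.3, 1.6, -52.7], "turn": [0, 0, 0], "hand": 0.45}, {"delta_pos": [1.3, 1.6, -52.7], "turn": [0, 0, 0], "hand": 0}, {"delta_pos": [1.3, 1.6, -52.7], "turn": [0, 0, 0], "hand": 0}, {"delta_pos": [1.3, 1.6, -52.7], "turn": [0, 0, 0], "hand": 0}, {"delta_pos": [1.3, 1.6, -52.7], "turn": [0, 0, 0], "hand": 0}, {"delta_pos": [1.3, 1.6, -52.7], "turn": [0, 0, 0], "hand": 0}]' --squeeze 15

```text
clock: 48.6
eef_pos: [604.5, -206.7, 2.6]
eef_rot: [3.141, -0.001, -0.127]
wrist_force: [-1.5, -0.3, 6.3]
finger_gap: 15.7
```

Call:
carry_out --series '[{"delta_pos": [0, 0, 0], "turn": [0, 0, 0], "hand": 0}, {"delta_pos": [0, 0, 20], "turn": [0, 0, 0], "hand": 0}, {"delta_pos": [0, 0, 60], "turn": [0, 0, 0], "hand": 0}, {"delta_pos": [0, 0, 95], "turn": [0, 0, 0], "hand": 0}, {"delta_pos": [0, 0, 95], "turn": [0, 0, 0], "hand": 0}]'

```text
clock: 49.22
eef_pos: [605.5, -206.9, 100.9]
eef_rot: [3.14, -0.005, -0.127]
wrist_force: [-0.5, 0.7, -1.1]
finger_gap: 15.6
```

```bash
python3 w.py w27
```

```text
[ 605.47377393 -206.94164233  100.92451604] [ 3.1402197  -0.00544413 -0.12707824] 15.617191518699363 [-0.5  0.7 -1.1] [-0.39  0.59  1.36  0.    1.19  1.31] 49.225
```

View pics/w27.png

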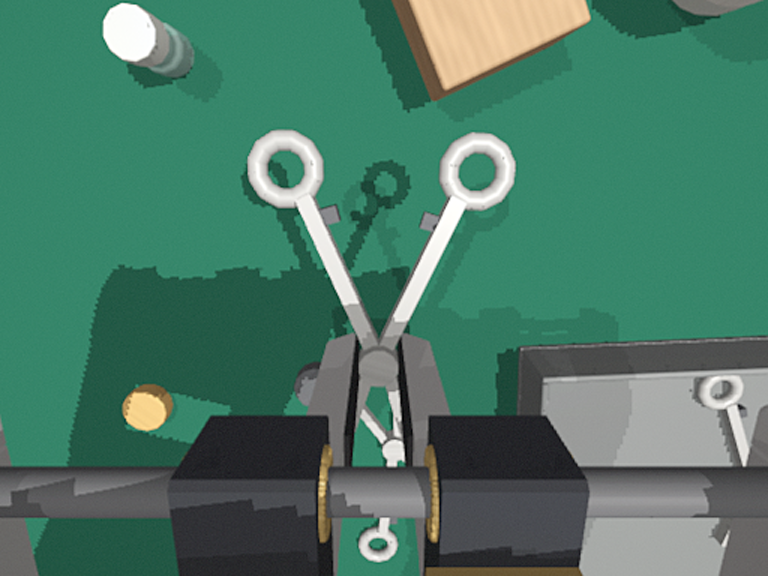

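Call:
carry_out --series '[{"delta_pos": [-17, -14, 0], "turn": [0, 0, 0.01], "hand": 0}, {"delta_pos": [-50, -41, 0], "turn": [0, 0, 0.03], "hand": 0}, {"delta_pos": [-85, -69, 0], "turn": [0, 0, 0.048], "hand": 0}, {"delta_pos": [-120, -98, 0], "turn": [0, 0, 0.048], "hand": 0}, {"delta_pos": [-150, -122, 0], "turn": [0, 0, 0.048], "hand": 0}, {"delta_pos": [-157.7, -128.7, 0], "turn": [0, 0, 0.048], "hand": 0}, {"delta_pos": [-157.7, -128.7, 0], "turn": [0, 0, 0.048], "hand": 0}, {"delta_pos": [-157.7, -128.7, 0], "turn": [0, 0, 0.048], "hand": 0}]'

```text
clock: 50.28
eef_pos: [447.2, -334.4, 96.7]
eef_rot: [-3.141, 0.0, -0.078]
wrist_force: [0.7, 0.1, -0.2]
finger_gap: 15.5
```

```bash
python3 w.py w28
```

```text
[ 447.20424001 -334.41102193   96.65466071] [-3.14119877e+00  2.77260199e-04 -7.81806719e-02] 15.505746948339135 [ 0.7  0.1 -0.2] [-0.71  0.43  1.61  0.    1.1   0.94] 50.275
```

View pics/w28.png

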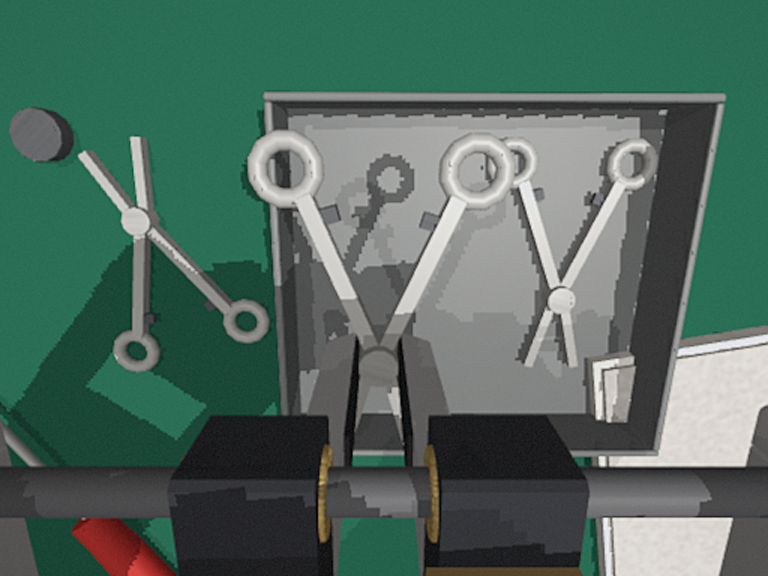

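```bash
python3 - <<'E'
from clamps import *
c=get_calibration("wrist")
f=lambda u,v:((u+.5)/1.5-.5,(v+.5)/1.5-.5)
P=[ray(c,f(*p),45)[:2] for p in [(265,95),(724,97),(288,448),(658,453)]]
print(np.round(P,1),np.mean(P,axis=0))
a=-.079;R=np.array([[np.cos(a),-np.sin(a)],[np.sin(a),np.cos(a)]])
p=read_state()["eef_pos"][:2]; print([(R.T@(p-q)).round(1) for q in P], R.T@(p-np.mean(P,axis=0)))
# ring outer left, plane z of held ring ~ 96.7-2.5+8
for uv in [(248,170),(516,170)]:
    q=ray(c,f(*uv),101)[:2]; print(R.T@(q-np.mean(P,axis=0)))
E
```

```text
[[ 555.2 -290.6]
 [ 538.3 -496.4]
 [ 373.1 -277.4]
 [ 354.1 -481.9]] [ 455.16511602 -386.58407016]
[array([-104.2,  -52.2]), array([-103.6,  154.3]), array([ 78.3, -51. ]), array([ 81.2, 154.4])] [-12.05463016  51.3719075 ]
[61.40591505 98.74767094]
[61.53122737  3.78310691]
```

Call:
carry_out --series '[{"delta_pos": [1, -4.5, 0], "turn": [0, 0, 0], "hand": 0}, {"delta_pos": [1, -4.5, -40], "turn": [0, 0, 0], "hand": 0}, {"delta_pos": [1, -4.5, -75], "turn": [0, 0, 0], "hand": 0}, {"delta_pos": [1, -4.5, -84], "turn": [0, 0, 0], "hand": 0}, {"delta_pos": [1, -4.5, -84], "turn": [0, 0, 0], "hand": 0}, {"delta_pos": [1, -4.5, -84], "turn": [0, 0, 0], "hand": 0}]'

```text
clock: 51.08
eef_pos: [448.2, -340.2, 14.4]
eef_rot: [3.14, -0.002, -0.079]
wrist_force: [0.9, -0.8, 0.0]
finger_gap: 15.6
```

Call:
carry_out --series '[{"delta_pos": [0, 0, -4], "turn": [0, 0, 0], "hand": 0}, {"delta_pos": [0, 0, -7], "turn": [0, 0, 0], "hand": 0}, {"delta_pos": [0, 0, -7], "turn": [0, 0, 0], "hand": 0}, {"delta_pos": [0, 0, -7], "turn": [0, 0, 0], "hand": 0.32}, {"delta_pos": [0, 0, -7], "turn": [0, 0, 0], "hand": 0.32}, {"delta_pos": [0, 0, -7], "turn": [0, 0, 0], "hand": 0.32}, {"delta_pos": [0, 0, 30], "turn": [0, 0, 0], "hand": 0.32}, {"delta_pos": [0, 0, 90], "turn": [0, 0, 0], "hand": 0.32}]'

```text
clock: 52.08
eef_pos: [446.6, -339.0, 102.6]
eef_rot: [-3.139, 0.003, -0.079]
wrist_force: [0.4, 0.1, 1.2]
finger_gap: 30.1
```

```bash
python3 w.py w29 501 -203 13
```

```text
[ 446.63406978 -338.99805611  102.59012047] [-3.13925267e+00  3.13313888e-03 -7.92056782e-02] 30.05176106541731 [0.4 0.1 1.2] [-0.71  0.43  1.6   0.    1.12  0.94] 52.075
[131. 218.]
```

View pics/w29.png

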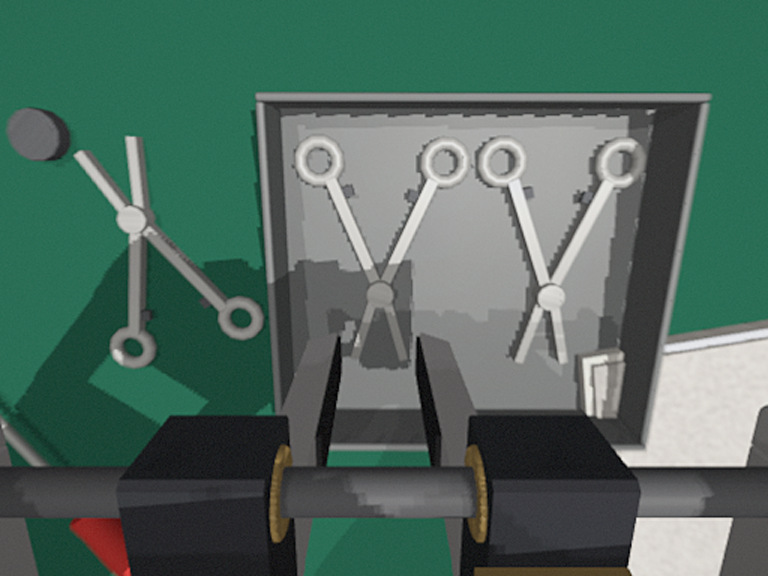

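Call:
carry_out --series '[{"delta_pos": [8, 20, 10], "turn": [0, 0, 0.05], "hand": 0.4}, {"delta_pos": [22, 55, 10], "turn": [0, 0, 0.15], "hand": 0.45}, {"delta_pos": [38, 95, 5], "turn": [0, 0, 0.25], "hand": 0.45}, {"delta_pos": [54, 136, -20], "turn": [0, 0, 0.276], "hand": 0.45}, {"delta_pos": [54, 136, -49], "turn": [0, 0, 0.276], "hand": 0.45}, {"delta_pos": [54, 136, -49], "turn": [0, 0, 0.276], "hand": 0.45}, {"delta_pos": [54, 136, -49], "turn": [0, 0, 0.276], "hand": 0.45}, {"delta_pos": [54, 136, -49], "turn": [0, 0, 0.276], "hand": 0.45}]'

```text
clock: 53.12
eef_pos: [501.8, -204.2, 54.9]
eef_rot: [3.141, -0.001, 0.196]
wrist_force: [0.7, 0.0, 0.9]
finger_gap: 42.5
```

```bash
python3 w.py w30 501 -203 13
```

```text
[ 501.80703115 -204.18091885   54.94264954] [ 3.14069594e+00 -1.17234577e-03  1.96377905e-01] 42.4570388399754 [0.7 0.  0.9] [-0.45  0.45  1.69 -0.    1.    0.92] 53.125
[377.2 322.4]
```

View pics/w30.png

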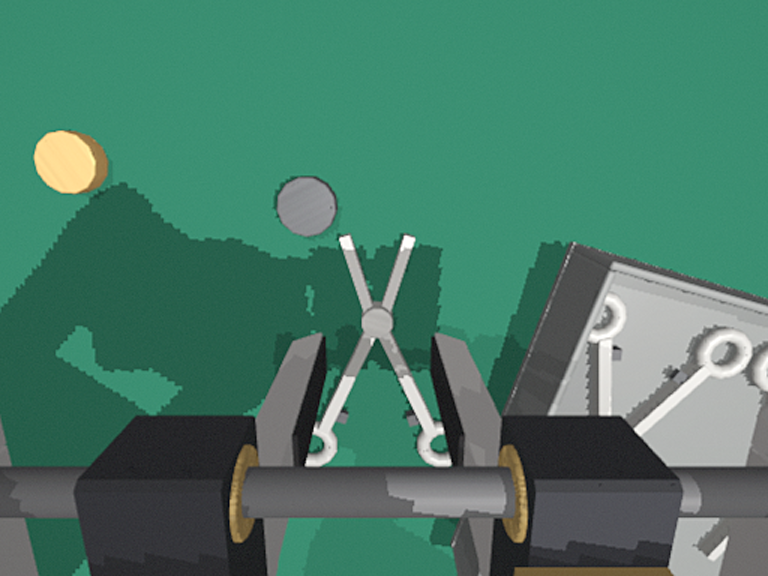

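Call:
carry_out --series '[{"delta_pos": [-0.2, 1.1, -30], "turn": [0, 0, 0], "hand": 0.42}, {"delta_pos": [-0.2, 1.1, -48], "turn": [0, 0, 0], "hand": 0.42}, {"delta_pos": [-0.2, 1.1, -52.4], "turn": [0, 0, 0], "hand": 0.42}, {"delta_pos": [-0.2, 1.1, -52.4], "turn": [0, 0, 0], "hand": 0}, {"delta_pos": [-0.2, 1.1, -52.4], "turn": [0, 0, 0], "hand": 0}, {"delta_pos": [-0.2, 1.1, -52.4], "turn": [0, 0, 0], "hand": 0}, {"delta_pos": [-0.2, 1.1, -52.4], "turn": [0, 0, 0], "hand": 0}, {"delta_pos": [-0.2, 1.1, -52.4], "turn": [0, 0, 0], "hand": 0}]' --squeeze 15

```text
clock: 54.18
eef_pos: [501.7, -202.8, 2.2]
eef_rot: [3.141, -0.001, 0.197]
wrist_force: [-0.2, -0.1, 6.6]
finger_gap: 15.0
```

Call:
carry_out --series '[{"delta_pos": [0, 0, 0], "turn": [0, 0, 0], "hand": 0}, {"delta_pos": [0, 0, 20], "turn": [0, 0, 0], "hand": 0}, {"delta_pos": [0, 0, 60], "turn": [0, 0, 0], "hand": 0}, {"delta_pos": [0, 0, 95], "turn": [0, 0, 0], "hand": 0}, {"delta_pos": [0, 0, 95], "turn": [0, 0, 0], "hand": 0}]'

```text
clock: 54.8
eef_pos: [502.3, -203.1, 98.9]
eef_rot: [3.139, -0.003, 0.197]
wrist_force: [-0.6, -0.3, -0.2]
finger_gap: 15.1
```

```bash
python3 w.py w31
```

```text
[ 502.33403979 -203.06273272   98.90690823] [ 3.13901277 -0.00347721  0.19686462] 15.13558736025318 [-0.6 -0.3 -0.2] [-0.45  0.39  1.66  0.    1.08  0.92] 54.8
```

View pics/w31.png

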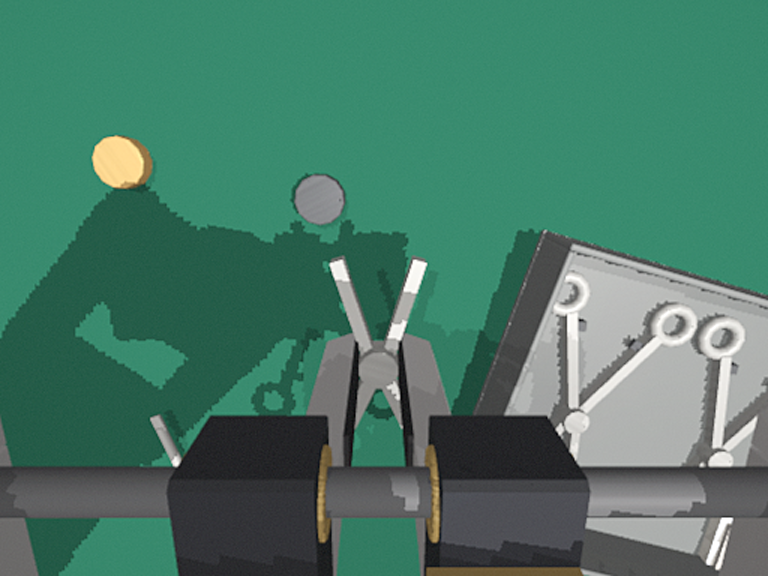

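Call:
carry_out --series '[{"delta_pos": [-5, -20, 0], "turn": [0, 0, -0.05], "hand": 0}, {"delta_pos": [-14, -60, 0], "turn": [0, 0, -0.15], "hand": 0}, {"delta_pos": [-24, -102, 0], "turn": [0, 0, -0.25], "hand": 0}, {"delta_pos": [-34, -145, 0], "turn": [0, 0, -0.276], "hand": 0}, {"delta_pos": [-42, -180, 0], "turn": [0, 0, -0.276], "hand": 0}, {"delta_pos": [-44.1, -187.5, 0], "turn": [0, 0, -0.276], "hand": 0}, {"delta_pos": [-44.1, -187.5, 0], "turn": [0, 0, -0.276], "hand": 0}, {"delta_pos": [-44.1, -187.5, 0], "turn": [0, 0, -0.276], "hand": 0}]'

```text
clock: 55.85
eef_pos: [457.3, -389.2, 96.2]
eef_rot: [-3.141, 0.001, -0.079]
wrist_force: [-0.4, 0.1, -1.1]
finger_gap: 16.3
```

Call:
carry_out --series '[{"delta_pos": [0, 0, -45], "turn": [0, 0, 0], "hand": 0}, {"delta_pos": [0, 0, -45], "turn": [0, 0, 0], "hand": 0}, {"delta_pos": [0, 0, -45], "turn": [0, 0, 0], "hand": 0}]'

```text
clock: 56.22
eef_pos: [457.8, -390.0, 52.9]
eef_rot: [3.141, -0.001, -0.079]
wrist_force: [-0.1, -0.7, 0.3]
finger_gap: 15.8
```

```bash
python3 w.py w32
```

```text
[ 457.81404926 -390.02291759   52.92249478] [ 3.14094105e+00 -8.61233911e-04 -7.86022787e-02] 15.773895271519324 [-0.1 -0.7  0.3] [-0.77  0.57  1.51  0.    1.06  0.88] 56.225
```

View pics/w32.png

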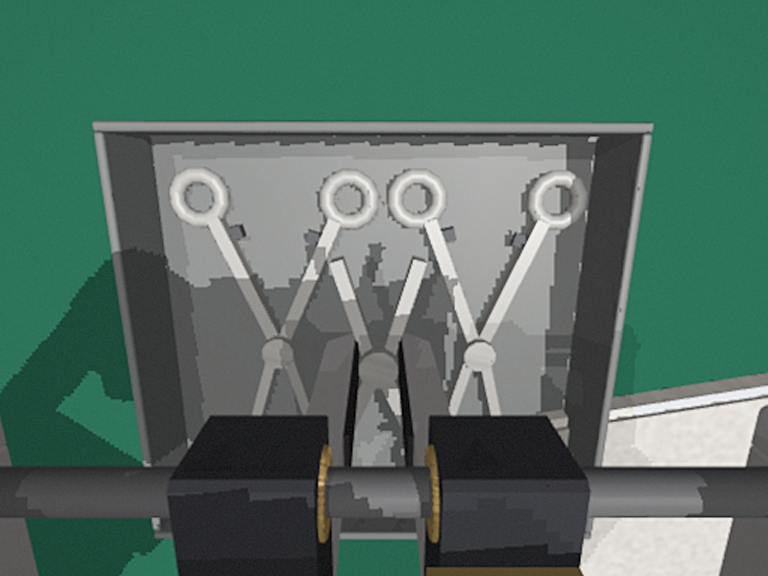

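Call:
carry_out --series '[{"delta_pos": [0, 0, -20], "turn": [0, 0, 0], "hand": 0}, {"delta_pos": [0, 0, -36], "turn": [0, 0, 0], "hand": 0}, {"delta_pos": [0, 0, -43], "turn": [0, 0, 0], "hand": 0}, {"delta_pos": [0, 0, -45], "turn": [0, 0, 0], "hand": 0}, {"delta_pos": [0, 0, -45], "turn": [0, 0, 0], "hand": 0}]'

```text
clock: 56.9
eef_pos: [457.3, -390.3, 6.7]
eef_rot: [3.141, -0.0, -0.079]
wrist_force: [-0.4, 0.1, -1.0]
finger_gap: 15.7
```

Call:
carry_out --series '[{"delta_pos": [0, 0, 0], "turn": [0, 0, 0], "hand": 0.28}, {"delta_pos": [0, 0, 0], "turn": [0, 0, 0], "hand": 0.28}, {"delta_pos": [0, 0, 0], "turn": [0, 0, 0], "hand": 0.28}, {"delta_pos": [0, 0, 30], "turn": [0, 0, 0], "hand": 0.28}, {"delta_pos": [0, 0, 90], "turn": [0, 0, 0], "hand": 0.28}, {"delta_pos": [0, 0, 150], "turn": [0, 0, 0], "hand": 0.28}, {"delta_pos": [0, 0, 150], "turn": [0, 0, 0], "hand": 0.28}, {"delta_pos": [0, 0, 150], "turn": [0, 0, 0], "hand": 0.28}]'

```text
clock: 57.9
eef_pos: [457.0, -389.9, 155.9]
eef_rot: [-3.141, 0.0, -0.079]
wrist_force: [0.4, 0.2, 0.3]
finger_gap: 26.6
```

```bash
python3 w.py w33
```

```text
[ 456.95004306 -389.90565692  155.92409924] [-3.14118938e+00  4.96996617e-04 -7.92268789e-02] 26.573180975011745 [0.4 0.2 0.3] [-0.77  0.45  1.43 -0.    1.26  0.88] 57.9
```

View pics/w33.png

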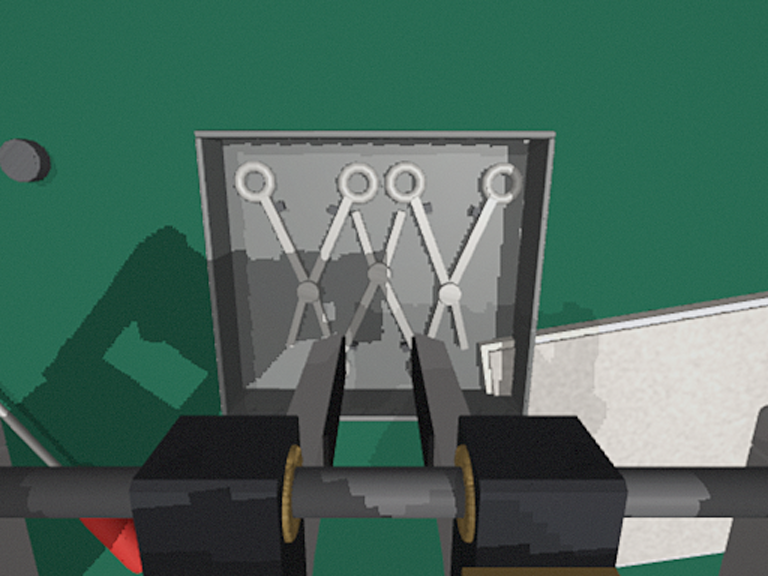

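Call:
carry_out --series '[{"delta_pos": [-40, -20, 50], "turn": [0, 0, 0], "hand": 0.28}, {"delta_pos": [-80, -40, 60], "turn": [0, 0, 0], "hand": 0.28}, {"delta_pos": [-130, -60, 60], "turn": [0, 0, 0], "hand": 0.28}, {"delta_pos": [-180, -80, 60], "turn": [0, 0, 0], "hand": 0.28}, {"delta_pos": [-220, -100, 60], "turn": [0, 0, 0], "hand": 0.28}, {"delta_pos": [-260, -120, 60], "turn": [0, 0, 0], "hand": 0.28}, {"delta_pos": [-260, -120, 60], "turn": [0, 0, 0], "hand": 0.28}, {"delta_pos": [-260, -120, 60], "turn": [0, 0, 0], "hand": 0.28}]'

```text
clock: 58.95
eef_pos: [197.4, -509.7, 215.5]
eef_rot: [-3.14, 0.0, -0.079]
wrist_force: [0.5, 0.0, -0.3]
finger_gap: 26.5
```

```bash
python3 - <<'E'
from clamps import *
st=read_state(); print(st["eef_pos"],st["clock"])
w=camera("top"); save(0,w,"t34",None,1.5); save(0,w,"t34b",(350,195,445,285),7)
s=camera("side"); save(0,s,"s34",None,1.5)
c=get_calibration("top")
t0=cv2.imread("pics/top0.png")[:,:,::-1]
d=cv2.absdiff(t0.copy(),w).max(2)
m=(d>60).astype(np.uint8); n,l,stt,cen=cv2.connectedComponentsWithStats(m)
for i in range(1,n):
    if stt[i,4]>8: print(stt[i],cen[i].round())
for dd in find(w,c,(362,205,432,272)):
    p=pose(dd)
    if p: print(p["mid"],p["sep"],p["yaw"])
hsv=cv2.cvtColor(w,cv2.COLOR_RGB2HSV)
blob((hsv[...,2]>150)&(hsv[...,1]<60),(185,232,225,270),"puck",31,c)
blob((hsv[...,2]<70)|(hsv[...,1]<60),(185,232,225,270),"padall",3,c)
E
```

```text
[ 197.42951138 -509.72550383  215.49154388] 58.95
[247 158  18  47 347] [258. 186.]
[318 159  33  46 368] [332. 179.]
[129 192   3   6  14] [130. 195.]
[136 193   4   4  11] [138. 194.]
[190 209  18  17 241] [199. 217.]
[319 209  34  46 371] [333. 235.]
[244 211  31  46 371] [258. 230.]
[284 213  18  48 345] [295. 232.]
[194 243  18  18 249] [203. 252.]
[429 323   3   8  21] [430. 326.]
[266 333   7   5  18] [269. 334.]
[466 347  46  37 596] [482. 364.]
[504 355   8   2   9] [507. 356.]
[507 363   5   5  23] [509. 365.]
[503 370   7   7  25] [506. 373.]
[499 379  11   5  25] [505. 381.]
[212 380   4   4  10] [213. 382.]
[ 442.29653126 -455.04073016] 143.60539822295613 1.1506412288301857
puck [202.9 251.6] 8.3 [421.3 176.6  31. ]
padall [204.  250.7] 11.7 [421.1 177.2   3. ]
```

View pics/t34.png

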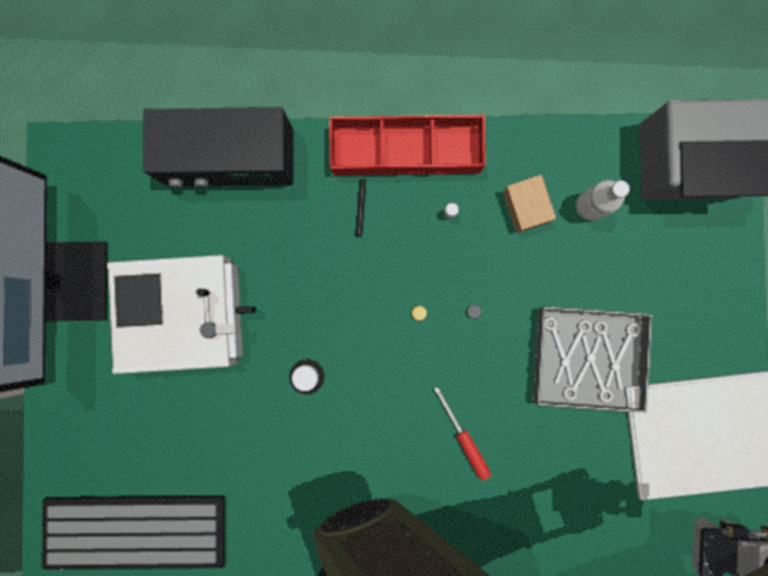

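View pics/t34b.png

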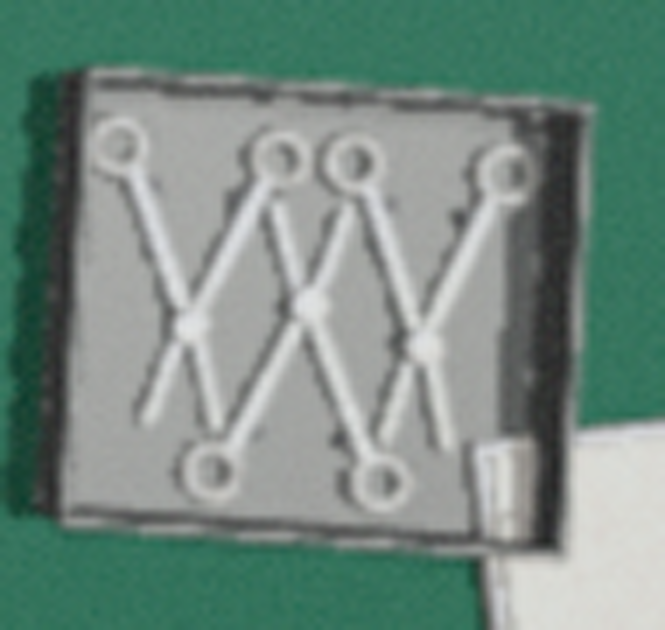

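View pics/s34.png

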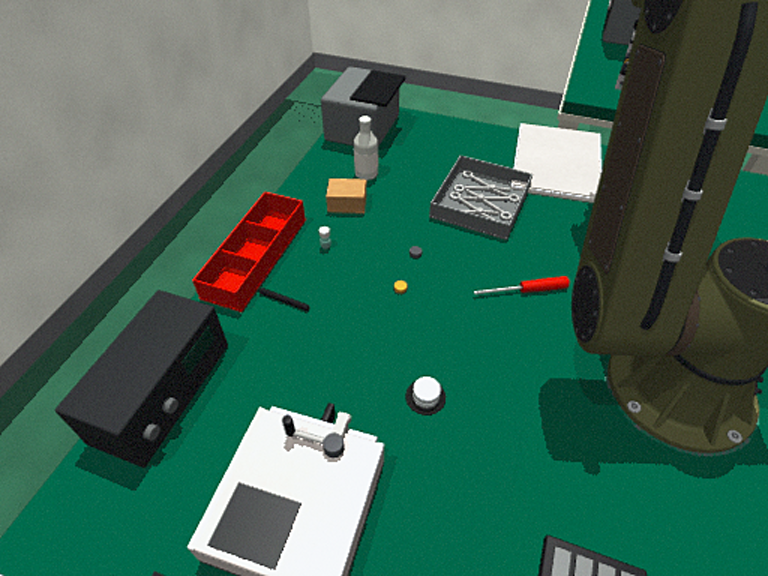

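```bash
python3 -c "
from cell import *
print(sign_off()); print(read_state()['clock'])"
```

```text
the job is handed in; nothing more can be done
None
the job is handed in; nothing more can be done
```

The job is done and handed in at about 59 s on the robot's clock, well inside the 200 s limit.

- **Puck:** I set it flat on its black pad. The last top view puts its centre within about 1 mm of the pad's centre.
- **Drawer:** I swung the lever fully free and drew the drawer out to its stop. I laid both ratcheted-shut forceps flat inside, side by side, and pushed the drawer home to its stop. I then swung the lever back until it met its stop.
- **Open forceps:** There were five forceps in all. The three standing open now lie side by side in the grey bin, and the top view shows them still spread.
- **Everything else:** Comparing the first and last top views, only the forceps, the puck and the lever knob changed. The few other differences are in the area of the arm and its shadow. The discs, vial, screwdriver and other objects stayed put.

- **Closed drawer not seen inside:** I last saw the two shut forceps with the drawer still fully out, before pushing it home. I did not see them afterwards.
- **Lever knob:** A small shift of the knob showed in the comparison. The lever now sits hard against its locked stop, a few hundredths of a radian from where it started.
- **Bin spread not measured:** My automatic reading of the forceps in the bin failed because their outlines merged, so that check is by eye.
- **Camera disagreement:** The top and wrist cameras differed by 2 to 5 mm on the forceps hinges. I went by the close wrist view, and every grip closed on a hinge at 15 to 16 mm. I saw no slipped grip and no knocked forceps.

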